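# Index the revolving drinks dispenser and set a glass under its tap

## Robot

A 7-joint arm with a two-finger parallel gripper is mounted at the origin on the work surface. World frame = base frame: x ahead of the robot, y to its left, z up, the work surface at z = 0. Lengths are in m, angles in rad, forces in N, time in s.
With the tool pointing down it reaches from about 0.4 to 0.875 m from the base axis. Payload 4.4 kg.
Tool frame: the origin (TCP) lies midway between the tips of the shut fingers; the grasp point (between the pads) lies 19 mm behind it; z points along the fingers, y is the line along which they close (so a half turn about z gives the same grasp; the last joint's range is limited). The gripper opens to 85 mm and grips with 20 to 120 N. Pads are 22 mm wide; open, the fingers measure 114 mm over their backs; the gripper's body (76 mm by 85 mm) begins 54 mm behind the grasp point. The pads swing forward as they close: fully open they stand 13 mm farther back than shut.
Start: joints at [-1.186, 0.628, 0.038, 1.517, -0.027, 0.996, -0.02], TCP at [0.283, 0.585, 0.231] pointing down, gripper open.
Joint ranges: [-3.06, 3.06], [-0.37, 2.12], [-1.25, 1.32], [0.18, 2.47], [-1.1, 4.24], [0.23, 1.98], [-2.94, 2.94]. Speed limits (rad/s): [2.57, 2.57, 3.14, 3.14, 3.14, 3.14, 3.14].

## Interface

Orientations are given as [roll, pitch, yaw] about the fixed x, y, z axes, in that order (R = Rz(yaw) Ry(pitch) Rx(roll)).
In Python, from cell import bot, read_camera, order gives the robot as it stands.
- The arm moves only by the tool step_arm, never from a script. Its argument "motion" is text: rows parted by semicolons, each of 7 numbers parted by spaces: the finger opening in m, from 0 to 0.0854, then the shift along the tool's x, y, z in m, then the turn, a rotation vector about the tool's x, y, z in degrees. In form: grip dx dy dz wx wy wz; .... A call has 1 to 5 rows; each row shifts and turns the commanded pose from where the row before left it, along the tool's axes as they then stand; what a row does not reach is not made up. A row lasts 1/8 s, in which the tool goes at most 62.5 mm and 10.7 degrees, less where a joint would pass 70% of its speed; a pose out of reach is approached as far as the arm can. A call with a gripper value outside its range is refused whole. The fingers move at their own pace and stop on an object; "grip_force" is the grip in N (left out, the last holds). Time passes only in rows, so rows that do not move let the fingers close. It gives the time, the measured TCP pose, the force, the opening and the grip force at its end, in the units of the state.
- bot.observe(): the state, without advancing time (a new reading comes with each control period).
- read_camera(name): name is "scene" or "top"; returns a dict with "img" (420x560x3 uint8, red, green, blue), "vertical_fov" (degrees; the focal length in pixels is half the picture's height over the tangent of half this angle, whatever the lens; pixels are square), "cx", "cy" (the principal point, pixels), "extrinsics" (4x4, takes a point from camera to world coordinates). Camera axes: x right, y up, looking along -z (the intrinsics and any distortion apply to the point x, -y, -z); pixel columns grow to the right and rows downward; lengths in m; the calibration is good to about 2 mm. A picture is of the moment at which its call begins. There is no depth.
- order.hand_in(): hands the job in; it is judged then, once.
The state is a dict: "time": time; "q": joint angles; "qvel": joint speeds; "tau": joint torques, N m; "tool_pos": TCP position; "eef_rot": TCP orientation; "ft_force": force on the tool from outside, world axes, zero at the start; "wrist_torque": the same for the moment, N m; "finger_gap": finger opening in m; "grasp_force": force on a finger pad.
Only numpy, scipy, OpenCV 4.12 (cv2) and the standard library are available. Lean on these libraries where they do the work, as an engineer would, in place of code of your own. Each camera call takes 0.05 s, during which the arm holds its last target. There are 200 camera calls.

## Task

Get the revolving drinks dispenser ready for the next drink: turn its crown of jars until the square jar's tap has clicked into place over the round drip pan, then gently stand the empty highball glass (the one without stirrers) upright in the middle of the drip pan, under that tap. Leave the click stop holding the crown, and leave everything else on the cart where it is.

Things in the scene. Friction and masses are not known exactly. Their poses are not given: they have to be found in the camera images.
- stand: the fixed foot of the revolving drinks dispenser, aluminium, 170 mm in diameter. Origin: on the crown's upright turning axis, at the tray surface. Its own -x axis points from the turning axis to the round drip pan, whose centre lies 135 mm out. A 28 mm column rises from the foot to the crown.
- crown: the revolving crown: an aluminium plate 224 mm across (194 to 202 mm above the tray) on a hub 128 mm across (170 to 194 mm), carrying three clear jars 120 degrees apart, centres 73 mm from the axis, bamboo lid tops 288 mm above the tray: one square (76 by 76 mm), two round (78 mm). Origin: on the turning axis at the tray surface; its own +x axis points to the square jar and its tap, z up.
- hub (a point): middle of the crown's hub, on the axis, 182 mm up. The crown turns either way without end with light friction (0.05 N m) and stays where left, except at its three click stops, one per jar over the pan: 12 to 6 degrees short of a stop it resists with up to 0.45 N m (let go there, it is pushed back), then gives way and draws itself in, without play; leaving takes as much.
- knob (a point): centre of the round black turning knob on top of the crown, on the turning axis: 46 mm in diameter, 40 mm high (304 to 344 mm above the tray); this point is 326 mm above the tray. The knob is fast to the crown. Around it, the jar lids lie 38 mm below this point.
- square_spout (a point): lower end of the spout of the square jar's tap, 202 mm above the tray, 135 mm from the turning axis. Every jar has such a tap pointing outward: a level steel barrel 18 mm thick, 218 mm above the tray, reaching 144 mm from the axis, the short 13 mm spout hanging from it, and a black cross-bar 30 mm wide on top (to 246 mm).
- pan (a point): centre of the top face of the fixed round drip pan on which the glass is to stand: 18 mm above the tray, 100 mm across, with a rim 3 mm wide and 3 mm high around it. In the click stop a spout hangs 184 mm above this point.
- glass_centre (a point): centre, half-way up, of the empty clear polycarbonate highball glass standing upright and open at the top: 130 mm tall, 60 mm outer diameter (57 mm at the foot), wall 3 mm, about 0.12 kg; this point is 65 mm above its foot
- stirrer_glass: the second highball glass, same size, standing with four steel stirrers in it (200 mm tall in all); to be left alone. Origin: centre of its foot.
- carafe: green glass carafe with a steel twist cap, 92 mm in diameter, 246 mm tall, to be left alone. Origin: centre of its foot.
- shaker: steel cocktail shaker, 86 mm in diameter, 212 mm tall, to be left alone. Origin: centre of its foot.
- coasters: stack of five white ceramic coasters, 100 mm in diameter, 45 mm tall, to be left alone. Origin: centre of its underside.
- corkscrew: steel wing corkscrew lying flat, 180 mm long along its own x axis, 100 mm wide, 24 mm high, to be left alone. Origin: middle of its underside.
- jigger: steel measuring jigger, 44 mm in diameter, 80 mm tall, to be left alone. Origin: centre of its foot.
- citrus_bowl: white ceramic bowl with citrus fruit, 124 mm in diameter, 60 mm tall, to be left alone. Origin: centre of its foot.
Mind the look-alikes: they are no part of the job. Leave any blue or brown look-alike of the part that bears glass_centre alone.

How it is judged:
By the outcome, as a careful person would: the job done as asked, in the order asked, and still so for the second after the job is handed in, with the robot touching nothing.
It also fails if it takes over 66 s, if anything falls off the work surface, if the arm or the gripper's body presses on something with over 40 N, if the wrist force passes 120 N, or if a joint passes its speed limit or range.

## Working session

There is one attempt and no reset: what is moved stays moved. The work goes in short steps, Python scripts to look and compute and a tool call to move; the robot and the scene stay as the last step left them, time stands still between calls to the robot, and variables do not carry over. Pictures are saved under pics/ and viewed, at most 10 in all, crops included, and the job is handed in when it is done.

Besides the shell and the picture viewer there is one more tool, called after ">>>" as name(argument=value, ...) on one line, values as JSON. step_arm: Moves the arm, as the interface text tells. Its arguments: {"type":"object","properties":{"motion":{"type":"string"},"grip_force":{"type":"number"}},"required":["motion"]}

```bash
mkdir -p pics; ls
python3 - <<'E'
from cell import bot, read_camera
import cv2,pickle
for n in("scene","top"):
    c=read_camera(n); pickle.dump(c,open(f"pics/{n}0.pkl","wb"))
    cv2.imwrite(f"pics/{n}0.png",c["img"][:,:,::-1])
    print({k:v for k,v in c.items() if k!="img"})
print(bot.observe())
E
```

```text
pics
{'vertical_fov': 49.10392827742345, 'cx': 278.50487121749234, 'cy': 209.86560911380954, 'extrinsics': array([[-0.88044465, -0.44927689,  0.15155033,  0.71542784],
       [ 0.47409055, -0.83917332,  0.26650758,  0.31557488],
       [ 0.00744129,  0.30649375,  0.95184358,  1.36123611],
       [ 0.        ,  0.        ,  0.        ,  1.        ]])}
{'vertical_fov': 53.34634519734842, 'cx': 283.0888925083504, 'cy': 210.10973588683777, 'extrinsics': array([[ 0.01776593,  0.99456742, -0.10256718,  0.40377827],
       [-0.99971223,  0.01932376,  0.01421466,  0.00386659],
       [ 0.01611942,  0.10228513,  0.99462451,  1.39720066],
       [ 0.        ,  0.        ,  0.        ,  1.        ]])}
{'time': 0.1, 'q': array([-1.18578493,  0.62924119,  0.03842522,  1.51825148, -0.0269885 ,
        0.99630336, -0.01995727]), 'qvel': array([ 1.32418086e-03, -3.67310926e-03, -4.22909875e-06, -3.40583206e-03,
       -2.07745337e-03,  3.46545611e-04, -2.09579573e-03]), 'tau': array([ 2.30202357e-03, -5.64532542e+01,  1.23008542e+00, -1.93975639e+01,
        1.12518494e-02,  5.37129687e-03,  2.58008458e-05]), 'tool_pos': array([0.28292699, 0.58458189, 0.23049404]), 'eef_rot': array([-3.13990666e+00,  1.40466215e-05,  2.69084644e+00]), 'ft_force': array([-0.32900951,  0.44304184, -0.10359642]), 'wrist_torque': array([-0.05963393,  0.03794485,  0.00066449]), 'grasp_force': 0.0, 'finger_gap': 0.08532510249007247}
```

View pics/scene0.png

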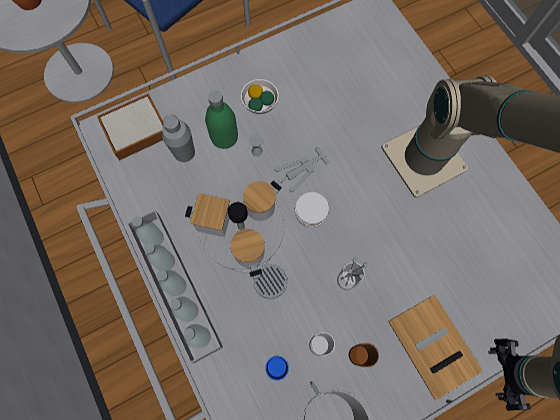

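View pics/top0.png

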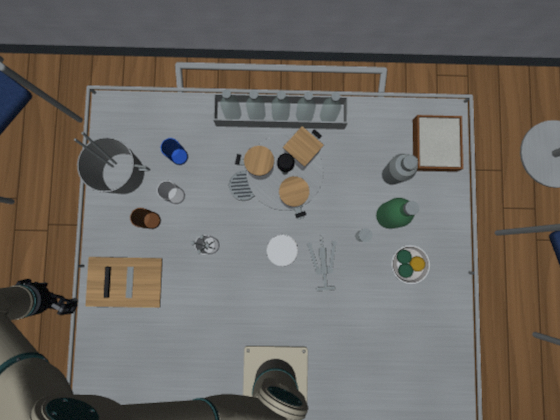

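Candidates for the glass: clear empty glass, top (172,193) / scene (321,344); blue one, top (174,151) / scene (277,367); brown one, top (145,218) / scene (363,354); stirrer glass, top (206,244) / scene (350,274); jigger, top (363,235). I choose the clear empty one. The square jar is at top (303,147), its tap at (317,134); the pan is at (243,186). I'll check these in a close crop.

```bash
cat > h.py <<'E'
import numpy as np, cv2, pickle
from scipy.optimize import least_squares
C={n:pickle.load(open(f"pics/{n}0.pkl","rb")) for n in("scene","top")}
def f(c): return 210/np.tan(np.radians(c["vertical_fov"]/2))
def proj(c,P):
    E=c["extrinsics"]; p=E[:3,:3].T@(np.asarray(P,float)-E[:3,3])
    return np.array([c["cx"]+f(c)*p[0]/-p[2], c["cy"]-f(c)*p[1]/-p[2]])
def ray(c,u):
    E=c["extrinsics"]; d=E[:3,:3]@np.array([(u[0]-c["cx"])/f(c),-(u[1]-c["cy"])/f(c),-1]); return E[:3,3],d
def atz(c,u,z):
    o,d=ray(c,u); return o+d*(z-o[2])/d[2]
E
python3 - <<'E'
from h import *
for n,u,z in [("top",(286,162),.344),("scene",(238,211),.344),("top",(243,186),.018),("scene",(271,281),.018),("top",(317,134),.24),("scene",(189,212),.24),
 ("top",(282,250),.045),("scene",(312,206),.045)]:
    print(n,u,z,atz(C[n],u,z).round(4))
from cell import bot
P=bot.observe()["tool_pos"]; print([proj(C[n],P) for n in C])
def crop(n,x,y,w,h,s): return cv2.resize(C[n]["img"][y:y+h,x:x+w,::-1],None,fx=s,fy=s,interpolation=cv2.INTER_CUBIC)
a=np.vstack([crop("top",140,110,200,150,4)])
cv2.imwrite("pics/a.png",a)
cv2.imwrite("pics/b.png",crop("scene",180,180,200,200,3))
E
```

```text
top (286, 162) 0.344 [ 0.6365 -0.0164  0.344 ]
scene (238, 211) 0.344 [ 0.6377 -0.0112  0.344 ]
top (243, 186) 0.018 [0.6241 0.1191 0.018 ]
scene (271, 281) 0.018 [0.6245 0.1215 0.018 ]
top (317, 134) 0.24 [ 0.7422 -0.1051  0.24  ]
scene (189, 212) 0.24 [ 0.7412 -0.1012  0.24  ]
top (282, 250) 0.045 [ 0.414  -0.0142  0.045 ]
scene (312, 206) 0.045 [ 0.4109 -0.016   0.045 ]
[array([493.25061919, 372.24018115]), array([ 62.48286649, 293.84436889])]
```

View pics/a.png

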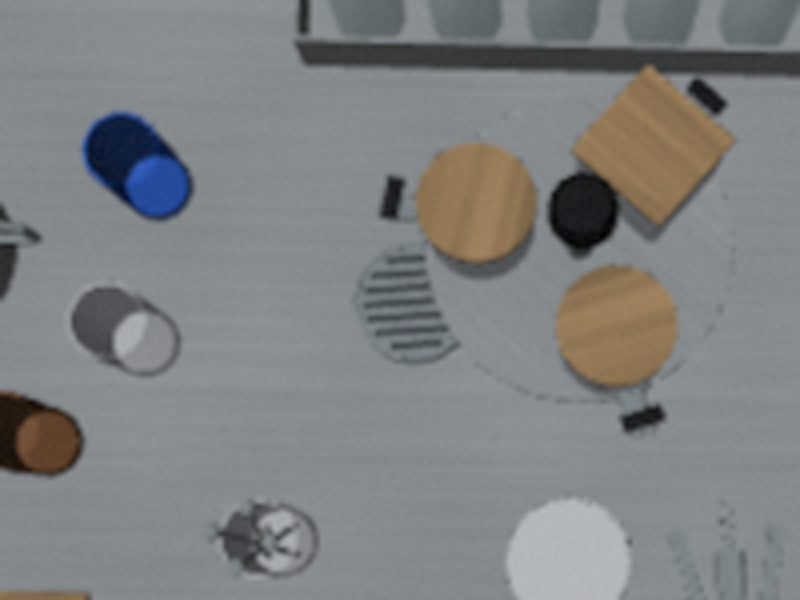

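View pics/b.png

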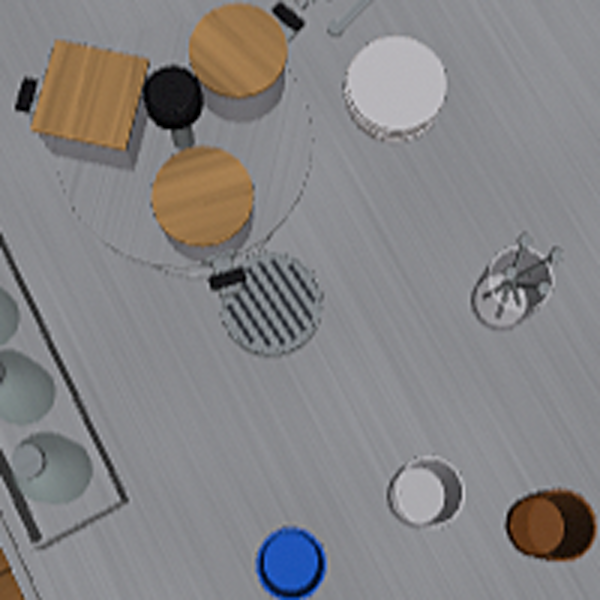

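Confirmed: the clear glass is upright, with its foot at top crop (145,343) and its rim at (106,322). The square jar's tap is at top crop (707,96), the pan at (417,303), and round jar A's tap at (393,198) is the one nearest the pan.

Run:
```python
from h import *
T=lambda x,y:np.array([x/4+140-.375,y/4+110-.375]); S=lambda x,y:np.array([x/3+180-.33,y/3+180-.33])
top={"knob":(584,208),"A":(478,203),"B":(617,326),"S":(653,146),"tA":(393,198),"tB":(643,418),"tS":(707,96),"pan":(417,303)}
sc={"knob":(173,96),"A":(203,196),"B":(238,49),"S":(91,95),"tA":(228,278),"tB":(289,16),"tS":(27,95),"pan":(271,304)}
def P(p,k):
    x,y,th,ph,rb=p
    if k=="knob": return [x,y,.344]
    if k=="pan": return [x-.135*np.cos(ph),y-.135*np.sin(ph),.019]
    r,z=(rb,.243) if k[0]=="t" else (.073,.288)
    sgn=p_s
    a=th+{"S":0,"A":2*np.pi/3,"B":-2*np.pi/3}[k[-1]]*sgn
    return [x+r*np.cos(a),y+r*np.sin(a),z]
for p_s in(1,-1):
  for cams in (["top"],["scene"],["top","scene"]):
    def res(p):
        o=[]
        for n,d,F in(("top",top,T),("scene",sc,S)):
            if n in cams:
                for k,v in d.items(): o.append(proj(C[n],P(p,k))-F(*v))
        return np.concatenate(o)
    r=least_squares(res,[.637,-.014,-.8,-1.5,.135],loss="soft_l1"); print(p_s,cams,r.cost,r.x.round(4),np.degrees(r.x[2:4]),"pan",np.round(P(r.x,"pan"),4))
    if len(cams)==2 and r.cost<60: print(r.fun.reshape(-1,2).round(1).tolist())
for n,F,foot,rim in(("top",T,(146,343),(106,320)),("scene",S,(417,496),(427,491))):
    print(n,atz(C[n],F(*foot),.004).round(4),atz(C[n],F(*rim),.13).round(4))
```

```text
1 ['top'] 0.6307438506614422 [ 0.6388 -0.0159 -0.706  -1.4754  0.1348] [-40.45080492 -84.53680353] pan [0.626  0.1185 0.019 ]
1 ['scene'] 1.180967200553124 [ 0.6386 -0.0142 -0.7041 -1.4855  0.1349] [-40.34250934 -85.11042881] pan [0.6271 0.1203 0.019 ]
1 ['top', 'scene'] 2.598863643179219 [ 0.6387 -0.015  -0.7049 -1.4816  0.1349] [-40.38549573 -84.89152437] pan [0.6267 0.1195 0.019 ]
[[-0.2, -0.5], [-0.6, -0.0], [-0.2, -0.0], [-0.1, -0.2], [-0.3, 0.4], [-0.2, 0.3], [-0.2, 0.3], [-1.0, -0.2], [-0.5, -1.9], [-0.0, -0.4], [0.0, -0.0], [-0.3, -0.5], [-0.0, 0.1], [-0.2, 0.2], [-0.1, -0.0], [0.0, -0.3]]
-1 ['top'] 295.28185696881394 [ 0.6361 -0.0192 -0.627  -1.4974 -0.0337] [-35.92163905 -85.79533835] pan [0.6262 0.1154 0.019 ]
-1 ['scene'] 323.0896516504663 [ 0.6373 -0.0112  1.4549 -1.4957 -0.0332] [ 83.35712896 -85.69492125] pan [0.6272 0.1234 0.019 ]
-1 ['top', 'scene'] 614.576670454722 [ 0.6383 -0.0185  0.7463 -1.4827 -0.0264] [ 42.75715605 -84.9537731 ] pan [0.6265 0.1159 0.019 ]
top [0.5901 0.343  0.004 ] [0.5903 0.3435 0.13  ]
scene [0.5898 0.3437 0.004 ] [0.5918 0.3416 0.13  ]
```

>>> step_arm(motion="0.085 0 0 -0.055 0 0 0; 0.085 0 0 -0.055 0 0 0; 0.085 0 0 -0.055 0 0 0; 0.085 -0.0415 -0.0275 0 0 0 0; 0.085 -0.0415 -0.0275 0 0 0 0")

```text
time: 0.72
tool_pos: [0.3343, 0.4986, 0.3964]
eef_rot: [3.141, 0.0, 2.692]
ft_force: [0.6, 0.8, 0.3]
finger_gap: 0.0847
grasp_force: 0.0
```

>>> step_arm(motion="0.085 -0.0415 -0.0275 0 0 0 0; 0.085 -0.0415 -0.0275 0 0 0 0; 0.085 -0.0415 -0.0275 0 0 0 0; 0.085 -0.0415 -0.0275 0 0 0 0; 0.085 -0.0415 -0.0275 0 0 0 0")

```text
time: 1.35
tool_pos: [0.4612, 0.2837, 0.396]
eef_rot: [-3.141, -0.0, 2.691]
ft_force: [0.1, 0.2, -1.1]
finger_gap: 0.0852
grasp_force: 0.0
```

>>> step_arm(motion="0.085 -0.0415 -0.0275 0 0 0 0; 0.085 -0.0415 -0.0275 0 0 0 0; 0.085 -0.0415 -0.0275 0 0 0 0; 0.085 -0.0415 -0.0275 0 0 0 0; 0.085 -0.0415 -0.0275 0 0 0 0")

```text
time: 1.98
tool_pos: [0.588, 0.0698, 0.3959]
eef_rot: [-3.141, -0.001, 2.691]
ft_force: [0.4, -0.1, 0.9]
finger_gap: 0.0853
grasp_force: 0.0
```

>>> step_arm(motion="0.085 -0.0415 -0.0275 0 0 0 0; 0.085 -0.0415 -0.0275 0 0 0 0; 0.085 0 0 0 0 0 10; 0.085 0 0 0 0 0 10; 0.085 0 0 0 0 0 10")

```text
time: 2.6
tool_pos: [0.6381, -0.0148, 0.3956]
eef_rot: [-3.141, -0.001, 2.161]
ft_force: [0.6, -0.2, -0.5]
finger_gap: 0.0849
grasp_force: 0.0
```

>>> step_arm(motion="0.085 0 0 0 0 0 10; 0.085 0 0 0 0 0 10; 0.085 0 0 0 0 0 10; 0.085 0 0 0 0 0 10; 0.085 0 0 0 0 0 10")

```text
time: 3.22
tool_pos: [0.6381, -0.0145, 0.3957]
eef_rot: [-3.14, 0.0, 1.289]
ft_force: [0.0, -0.5, 0.7]
finger_gap: 0.0846
grasp_force: 0.0
```

>>> step_arm(motion="0.085 0 0 0 0 0 10; 0.085 0 0 0 0 0 10; 0.085 0 0 0 0 0 10; 0.085 0 0 0 0 0 10; 0.085 0 0 0 0 0 10")

```text
time: 3.85
tool_pos: [0.6381, -0.0144, 0.3957]
eef_rot: [-3.141, 0.001, 0.416]
ft_force: [-0.0, 0.1, -0.1]
finger_gap: 0.0851
grasp_force: 0.0
```

>>> step_arm(motion="0.085 0 0 0 0 0 0; 0.085 0 0 0 0 0 0")

```text
time: 4.1
tool_pos: [0.6383, -0.0144, 0.396]
eef_rot: [-3.141, 0.001, 0.425]
ft_force: [0.1, -0.2, -0.1]
finger_gap: 0.0852
grasp_force: 0.0
```

```bash
cat >> h.py <<'E'
from scipy.spatial.transform import Rotation as R
np.set_printoptions(suppress=True,precision=4)
def st():
    from cell import bot
    s=bot.observe(); r=R.from_euler("xyz",s["eef_rot"])
    print("t",s["time"],"q",s["q"],"p",s["tool_pos"],"rpy",np.degrees(s["eef_rot"]),"F",s["ft_force"],"M",s["wrist_torque"],"gap",s["finger_gap"],s["grasp_force"])
    return s,r
def to(target):
    s,r=st(); print("tool shift",r.inv().apply(np.array(target)-s["tool_pos"]))
E
python3 -c "
from h import *; to([.6387,-.015,.305])"
```

```text
t 4.1 q [-0.4444  0.5904  0.799   1.3093 -0.416   1.4105 -0.8131] p [ 0.6383 -0.0144  0.396 ] rpy [-179.9782    0.0319   24.3415] F [ 0.0963 -0.2084 -0.069 ] M [-0.0383 -0.0153  0.0104] gap 0.08518207769576217 0.0
tool shift [0.0002 0.0007 0.091 ]
```

>>> step_arm(motion="0.085 0 0 0 0 0 10; 0.085 0 0 0 0 0 10; 0.085 0 0 0 0 0 10; 0.085 0 0 0 0 0 10; 0.085 0 0 0 0 0 10")

```text
time: 4.72
tool_pos: [0.6383, -0.0146, 0.3962]
eef_rot: [-3.141, 0.0, -0.454]
ft_force: [0.3, -0.8, -0.8]
finger_gap: 0.0847
grasp_force: 0.0
```

>>> step_arm(motion="0.085 0 0 0 0 0 10; 0.085 0 0 0 0 0 0; 0.085 0 0 0 0 0 0")

```text
time: 5.1
tool_pos: [0.6384, -0.0146, 0.3963]
eef_rot: [-3.141, 0.0, -0.622]
ft_force: [-0.1, -0.3, 0.6]
finger_gap: 0.0851
grasp_force: 0.0
```

```bash
python3 -c "
from h import *; to([.6387,-.015,.305])"
```

```text
t 5.1 q [-0.5463  0.6785  1.0744  1.312  -0.5875  1.4812 -1.7161] p [ 0.6384 -0.0146  0.3963] rpy [-179.9905    0.0144  -35.6168] F [-0.0947 -0.251   0.6241] M [ 0.0108 -0.0333 -0.0097] gap 0.08513585735080897 0.0
tool shift [0.0005 0.0002 0.0913]
```

>>> step_arm(motion="0.085 0.0005 0 0.04 0 0 0; 0.085 0 0 0.035 0 0 0; 0.085 0 0 0.015 0 0 0; 0.085 0 0 0 0 0 0")

```text
time: 5.6
tool_pos: [0.6386, -0.0148, 0.3059]
eef_rot: [3.141, 0.001, -0.624]
ft_force: [0.1, -0.7, 0.8]
finger_gap: 0.0847
grasp_force: 0.0
```

>>> step_arm(motion="0.035 0 0 0 0 0 0; 0.035 0 0 0 0 0 0; 0.035 0 0 0 0 0 0; 0.035 0 0 0 0 0 0; 0.035 0 0 0 0 0 0", grip_force=80)

```text
time: 6.22
tool_pos: [0.639, -0.0158, 0.3081]
eef_rot: [-3.141, -0.002, -0.625]
ft_force: [-1.2, -0.2, 4.8]
finger_gap: 0.0438
grasp_force: 82.0
```

>>> step_arm(motion="0.035 0 0 0 0 0 -5; 0.035 0 0 0 0 0 -6; 0.035 0 0 0 0 0 -6; 0.035 0 0 0 0 0 -6; 0.035 0 0 0 0 0 -7")

```text
time: 6.85
tool_pos: [0.6392, -0.0153, 0.3081]
eef_rot: [3.142, -0.002, -0.098]
ft_force: [-1.3, 1.6, 5.7]
finger_gap: 0.0436
grasp_force: 82.0
```

>>> step_arm(motion="0.035 0 0 0 0 0 -9; 0.035 0 0 0 0 0 -9; 0.035 0 0 0 0 0 -9; 0.035 0 0 0 0 0 -9; 0.035 0 0 0 0 0 -9")

```text
time: 7.48
tool_pos: [0.6389, -0.0144, 0.3081]
eef_rot: [3.142, -0.002, 0.689]
ft_force: [-2.6, 2.4, 5.5]
finger_gap: 0.0438
grasp_force: 82.0
```

>>> step_arm(motion="0.035 0 0 0 0 0 -9; 0.035 0 0 0 0 0 -9; 0.035 0 0 0 0 0 -9; 0.035 0 0 0 0 0 0; 0.035 0 0 0 0 0 0")

```text
time: 8.1
tool_pos: [0.6386, -0.0141, 0.3081]
eef_rot: [-3.141, -0.002, 1.155]
ft_force: [-5.0, 3.2, 7.9]
finger_gap: 0.0436
grasp_force: 82.1
```

Run:
```python
from h import *; st()
from cell import read_camera
out=[]
for n,(x,y,w,h) in(("top",(210,100,140,120)),("scene",(180,170,140,120))):
    c=read_camera(n); pickle.dump(c,open(f"pics/{n}1.pkl","wb")); out.append(cv2.resize(c["img"][y:y+h,x:x+w,::-1],None,fx=2.8,fy=2.8,interpolation=cv2.INTER_CUBIC))
cv2.imwrite("pics/c.png",np.hstack(out))
```

```text
t 8.1 q [-0.3395  0.5958  0.5576  1.4598 -0.3293  1.1791 -0.1496] p [ 0.6386 -0.0141  0.3081] rpy [-179.9935   -0.1239   66.1499] F [-4.9681  3.1757  7.9071] M [0.3311 0.5927 0.0903] gap 0.04363173737010951 82.11485900916159
```

View pics/c.png

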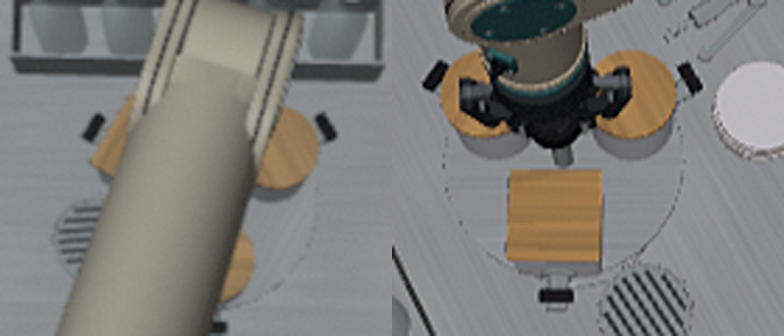

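The square jar has followed: its tap bar is at scene crop (556,296), roughly 30° short of the pan at (645,308).

Run:
```python
from h import *
for u in[(164,296)]:
    p=atz(C["scene"],(180+u[0]/2.8-.33,170+u[1]/2.8-.33),.243); print(p,np.degrees(np.arctan2(p[1]+.015,p[0]-.6387)))
```

```text
[0.7038 0.1041 0.243 ] 61.348674502358065
```

>>> step_arm(motion="0.035 0 0 0 0 0 -8; 0.035 0 0 0 0 0 -7; 0.035 0 0 0 0 0 -7; 0.035 0 0 0 0 0 -7; 0.035 0 0 0 0 0 -5")

```text
time: 8.82
tool_pos: [0.6379, -0.014, 0.308]
eef_rot: [-3.141, -0.002, 1.751]
ft_force: [-7.1, 2.9, 8.0]
finger_gap: 0.0438
grasp_force: 82.2
```

>>> step_arm(motion="0.035 0 0 0 0 0 0; 0.035 0 0 0 0 0 0; 0.085 0 0 0 0 0 0; 0.085 0 0 0 0 0 0; 0.085 0 0 0 0 0 0")

```text
time: 9.45
tool_pos: [0.639, -0.0152, 0.3063]
eef_rot: [3.141, 0.0, 1.748]
ft_force: [0.2, -0.3, 0.1]
finger_gap: 0.0849
grasp_force: 0.0
```

>>> step_arm(motion="0.085 0 0 0 0 0 0; 0.085 0 0 -0.02 0 0 0; 0.085 0 0 -0.04 0 0 0; 0.085 0 0 -0.04 0 0 0; 0.085 0 0 0 0 0 0")

```text
time: 10.07
tool_pos: [0.6404, -0.0156, 0.4099]
eef_rot: [3.135, 0.002, 1.748]
ft_force: [-0.9, 0.7, 0.1]
finger_gap: 0.0851
grasp_force: 0.0
```

Run:
```python
from h import *; st()
```

```text
t 10.075 q [-0.2545  0.512   0.4193  1.2766 -0.2046  1.3873  0.3298] p [ 0.6404 -0.0156  0.4099] rpy [179.6017   0.0985 100.1554] F [-0.9102  0.7174  0.0825] M [-0.0294  0.0422  0.0365] gap 0.08510531840071923 0.0
```

```bash
cat >> h.py <<'E'
def Rt(h,t):
    h,t=np.radians([h,t]); z=np.array([np.cos(h)*np.cos(t),np.sin(h)*np.cos(t),-np.sin(t)])
    y=np.array([-np.sin(h),np.cos(h),0]); return R.from_matrix(np.c_[np.cross(y,z),y,z])
def rv(a,b): return np.degrees((a.inv()*b).as_rotvec())
E
python3 - <<'E'
from h import *
T=lambda x,y:np.array([x/4+140-.375,y/4+110-.375]); S=lambda x,y:np.array([x/3+180-.33,y/3+180-.33])
print("brown",atz(C["top"],T(48,442),.004),"blue",atz(C["top"],T(157,187),.004),"stir",atz(C["top"],T(285,538),.004), atz(C["scene"],S(500,300),.004))
s,r=st()
print("to above",r.inv().apply(np.array([.57,.343,.36])-s["tool_pos"]))
print("z-turn",rv(r,Rt(6,90)),"then tilt",rv(Rt(6,90),Rt(6,30)))
from cell import read_camera
c=read_camera("scene"); pickle.dump(c,open("pics/scene2.pkl","wb"))
cv2.imwrite("pics/d.png",cv2.resize(c["img"][180:320,170:320,::-1],None,fx=4,fy=4,interpolation=cv2.INTER_CUBIC))
E
```

```text
brown [0.5055 0.4205 0.004 ] blue [0.7233 0.3396 0.004 ] stir [0.4295 0.2212 0.004 ] [0.4252 0.2215 0.004 ]
t 10.075 q [-0.2545  0.512   0.4193  1.2766 -0.2046  1.3873  0.3298] p [ 0.6404 -0.0156  0.4099] rpy [179.6017   0.0985 100.1554] F [-0.9102  0.7174  0.0825] M [-0.0294  0.0422  0.0365] gap 0.08510531840071923 0.0
to above [ 0.3654 -0.0065  0.0493]
z-turn [  0.247    0.3777 -85.8438] then tilt [  0. -60.  -0.]
```

View pics/d.png

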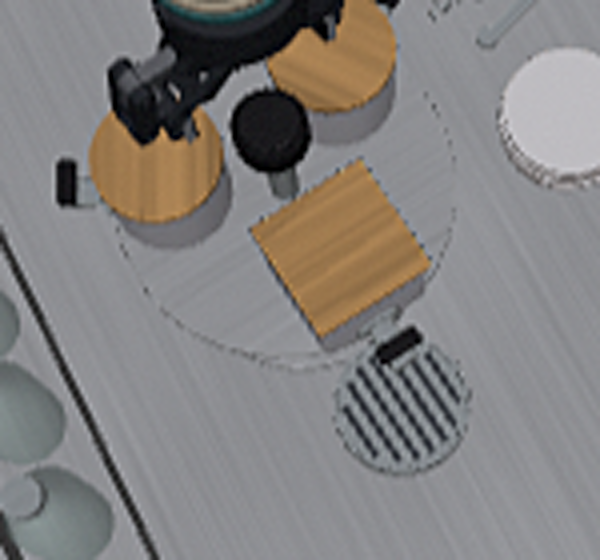

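The square jar's tap bar, at crop (398,345), now hangs over the pan at crop (402,408), and the hand is clear of the knob. Next I move to the glass.

>>> step_arm(motion="0.085 0.052 0 0 0 0 0; 0.085 0.052 0 0 0 0 0; 0.085 0.052 0 0 0 0 0; 0.085 0.052 -0.003 0 0 0 0; 0.085 0.052 -0.003 0 0 0 0")

```text
time: 10.75
tool_pos: [0.5858, 0.2414, 0.4046]
eef_rot: [-3.139, 0.001, 1.748]
ft_force: [0.8, 0.5, 0.5]
finger_gap: 0.0846
grasp_force: 0.0
```

>>> step_arm(motion="0.085 0.052 0 0 0 0 0; 0.085 0.053 0 0 0 0 0; 0.085 0 0 0.04 0 0 -9; 0.085 0 0 0 0 0 -10; 0.085 0 0 0 0 0 -10")

```text
time: 11.38
tool_pos: [0.5674, 0.3432, 0.3638]
eef_rot: [-3.137, -0.0, 2.261]
ft_force: [0.2, -0.0, 0.3]
finger_gap: 0.0853
grasp_force: 0.0
```

>>> step_arm(motion="0.085 0 0 0 0 0 -10; 0.085 0 0 0 0 0 -10; 0.085 0 0 0 0 0 -10; 0.085 0 0 0 0 0 -9; 0.085 0 0 0 0 0 -9")

```text
time: 12.0
tool_pos: [0.5677, 0.343, 0.3644]
eef_rot: [-3.14, -0.003, 3.097]
ft_force: [0.3, -0.2, 0.3]
finger_gap: 0.0854
grasp_force: 0.0
```

>>> step_arm(motion="0.085 0 0 0 0 0 -9; 0.085 0 0 0 0 -10 0; 0.085 0 0 0 0 -10 0; 0.085 0 0 0 0 -10 0; 0.085 0 0 0 0 -10 0")

```text
time: 12.62
tool_pos: [0.5699, 0.3401, 0.365]
eef_rot: [-3.133, 0.664, -3.036]
ft_force: [2.4, -0.3, 0.2]
finger_gap: 0.085
grasp_force: 0.0
```

>>> step_arm(motion="0.085 0 0 0 0 -10 0; 0.085 0 0 0 0 -10 0; 0.085 0 0 0 0 0 0; 0.085 0 0 0 0 0 0; 0.085 0 0 0 0 0 0")

```text
time: 13.25
tool_pos: [0.5878, 0.3307, 0.3676]
eef_rot: [-3.1, 0.839, -3.048]
ft_force: [-0.3, -0.6, -0.3]
finger_gap: 0.0849
grasp_force: 0.0
```

Run:
```python
from h import *
p=atz(C["scene"],(269.1-.33,265.9-.33),.243); print(p,"tap angle",np.degrees(np.arctan2(p[1]+.015,p[0]-.6387)))
p=atz(C["scene"],(270.5-.37,282-.37),.019); print("pan",p)
s,r=st()
print("err rot",rv(r,Rt(6,30)),"shift",r.inv().apply(np.array([.6124,.3454,.075])-s["tool_pos"]))
```

```text
[0.6267 0.1179 0.243 ] tap angle 95.14959843409589
pan [0.6277 0.1221 0.019 ]
t 13.25 q [-1.2984  0.3858  0.6336  2.0157  1.1315  0.3362 -0.1363] p [0.5878 0.3307 0.3676] rpy [-177.6042   48.0909 -174.656 ] F [-0.2547 -0.5762 -0.2843] M [-0.0248  0.7787  0.0201] gap 0.0849093609581242 0.0
err rot [ -2.9191 -11.9157  -0.1368] shift [0.2005 0.0213 0.214 ]
```

```bash
cat > kin.py <<'E'
from h import *
D=np.array([
[-1.18578493,.62924119,.03842522,1.51825148,-.0269885,.99630336,-.01995727, .28292699,.58458189,.23049404,-179.9034,0,154.1742],
[-.4444,.5904,.799,1.3093,-.416,1.4105,-.8131,.6383,-.0144,.396,-179.9782,.0319,24.3415],
[-.5463,.6785,1.0744,1.312,-.5875,1.4812,-1.7161,.6384,-.0146,.3963,-179.9905,.0144,-35.6168],
[-.3395,.5958,.5576,1.4598,-.3293,1.1791,-.1496,.6386,-.0141,.3081,-179.9935,-.1239,66.1499],
[-.2545,.512,.4193,1.2766,-.2046,1.3873,.3298,.6404,-.0156,.4099,179.6017,.0985,100.1554],
[-1.2984,.3858,.6336,2.0157,1.1315,.3362,-.1363,.5878,.3307,.3676,-177.6042,48.0909,-174.656]])
def fk(q,m,full=False):
    off,h,L1,L2,d,a1,a2,a3,o7=m[:9]; sg=SG
    r=R.from_euler("z",off+sg[0]*q[0]); p=np.array([0,0,h]); pts=[p]
    r=r*R.from_euler("y",sg[1]*q[1]); p=p+r.apply([a1,0,L1]); pts.append(p)
    r=r*R.from_euler("z",sg[2]*q[2])*R.from_euler("y",sg[3]*q[3]); p=p+r.apply([a2,0,L2]); pts.append(p)
    r=r*R.from_euler("z",sg[4]*q[4])*R.from_euler("y",sg[5]*q[5]); p=p+r.apply([a3,0,0])
    r=r*R.from_euler("z",o7+sg[6]*q[6]); p=p+r.apply([0,0,d]); pts.append(p)
    return (p,r,pts) if full else (p,r)
SG=[1]*7
def fit():
    global SG; import itertools; best=None
    for s in itertools.product([1,-1],repeat=4):
        SG=[s[0],1,s[1],1,s[2],1,s[3]]
        def res(m):
            o=[]
            for w in D:
                p,r=fk(w[:7],m); o+= list((p-w[7:10])*10)+list((r.inv()*R.from_euler("xyz",w[10:],degrees=True)).as_rotvec())
            return o
        for o7 in(0,1.57,3.14,-1.57):
            f=least_squares(res,[2.3 if s[0]>0 else 0,.35,.42,.42,.25,0,0,0,o7])
            if best is None or f.cost<best[0]: best=(f.cost,SG,f.x,np.array(f.fun).reshape(-1,6))
    return best
if __name__=="__main__":
    b=fit(); print(b)
E
python3 kin.py
```

```text
(np.float64(0.003317446550769166), [-1, 1, -1, 1, -1, 1, -1], array([-0.0423,  0.3635,  0.5329,  0.3848,  0.3499,  0.0153, -0.0098,
        0.0028,  1.5309]), array([[-0.0018,  0.0122,  0.0352,  0.    , -0.0001, -0.0024],
       [-0.0025,  0.0055, -0.0105, -0.0001, -0.    , -0.0024],
       [-0.0138, -0.0222, -0.0383, -0.    ,  0.    , -0.0024],
       [ 0.0036,  0.0102, -0.0024,  0.0001,  0.0001, -0.0023],
       [ 0.0131,  0.0201,  0.0269, -0.0001,  0.0003, -0.0023],
       [ 0.0047, -0.0152, -0.011 , -0.0314, -0.0018,  0.0117]]))
```

```bash
cat > kin2.py <<'E'
from kin import *
SG=[-1,1,-1,1,-1,1,-1]
def fk(q,m,full=False):
    h,L1,L2,d,a1,a2,a3,b1,b2,b3,off,o7=m
    q=np.array(q)*SG
    r=R.from_euler("z",off+q[0]); p=np.array([0,0,h]); pts=[p]
    r=r*R.from_euler("y",q[1]); p=p+r.apply([a1,b1,L1]); pts.append(p)
    r=r*R.from_euler("z",q[2])*R.from_euler("y",q[3]); p=p+r.apply([a2,b2,L2]); pts.append(p)
    r=r*R.from_euler("z",q[4])*R.from_euler("y",q[5]); p=p+r.apply([a3,b3,0]); pts.append(p)
    r=r*R.from_euler("z",o7+q[6]); p=p+r.apply([0,0,d]); pts.append(p)
    return (p,r,pts) if full else (p,r)
def fit(D,x0=None,reg=.01):
    m0=np.array([.365,.5,.385,.3,0,0,0,0,0,0,0,np.pi/2])
    def res(m):
        o=[]
        for w in D:
            p,r=fk(w[:7],m); o+= list((p-w[7:10])*10)+list((r.inv()*R.from_euler("xyz",w[10:],degrees=True)).as_rotvec())
        return np.array(o+list((m-m0)*reg))
    f=least_squares(res,m0); return f.x,res(f.x)[:-12].reshape(-1,6)
if __name__=="__main__":
    x,r=fit(D); print(x); print(r)
E
python3 kin2.py
```

```text
[ 0.336   0.5593  0.3821  0.3499 -0.0001  0.0001 -0.0001 -0.0116 -0.0163
 -0.0003  0.0003  1.5711]
[[-0.      0.      0.0001  0.      0.     -0.    ]
 [-0.0003 -0.0006  0.     -0.      0.     -0.    ]
 [ 0.0001  0.0004 -0.0002 -0.      0.     -0.    ]
 [-0.0002  0.      0.0001  0.      0.0001  0.0001]
 [ 0.0004  0.0002  0.     -0.      0.      0.    ]
 [ 0.     -0.     -0.0001  0.0002  0.     -0.    ]]
```

```bash
python3 -c "
from h import *; from cell import bot; s=bot.observe(); print(s['time'],s['q'],s['qvel'],s['tool_pos'],np.degrees(s['eef_rot']))"
```

```text
13.25 [-1.2984  0.3858  0.6336  2.0157  1.1315  0.3362 -0.1363] [ 0.0008 -0.0021  0.0031  0.0022  0.0136 -0.0022 -0.0142] [0.5878 0.3307 0.3676] [-177.6042   48.0909 -174.656 ]
```

```bash
cat > plan.py <<'E'
from kin2 import *
M,_=fit(D)
lo=np.array([-3.06,-.37,-1.25,.18,-1.1,.23,-2.94])+.04; hi=np.array([3.06,2.12,1.32,2.47,4.24,1.98,2.94])-.04
def ik(p,r,q0):
    f=least_squares(lambda q:(lambda a,b:np.r_[(a-p)*10,(r.inv()*b).as_rotvec(),(q-q0)*1e-3])(*fk(q,M)),np.clip(q0,lo+1e-3,hi-1e-3),bounds=(lo,hi),max_nfev=60)
    a,b=fk(f.x,M); return f.x,np.linalg.norm(a-p)+.1*(r.inv()*b).magnitude()
cyl=[(.4275,.2213,.036,0,.2),(.5055,.4205,.03,0,.13),(.723,.34,.03,0,.13),(.413,-.015,.05,0,.045),(.6387,-.015,.112,.17,.3),(.627,.122,.018,.2,.246),(.6387,-.015,.085,0,.012)]
def clear(q,skip=()):
    pts=fk(q,M,True)[2]; S=[]
    z=(pts[4]-pts[3])/np.linalg.norm(pts[4]-pts[3])
    for a,b,rad in((pts[4]-.08*z,pts[4]-.19*z,.048),(pts[4]-.19*z,pts[3],.055),(pts[3],pts[1],.06)):
        for s in np.linspace(0,1,12): S.append((a+s*(b-a),rad))
    c=9
    for P,rad in S:
        c=min(c,P[2]-rad)
        for x,y,cr,z0,z1 in cyl:
            dr=np.hypot(P[0]-x,P[1]-y)-cr; dz=max(z0-P[2],P[2]-z1)
            dist=np.hypot(max(dr,0),max(dz,0)) if max(dr,dz)>0 else max(dr,dz)
            c=min(c,dist-rad)
    return c
def tcp(g,z,h,t,flip):
    r=Rt(h,t)
    if flip: r=r*R.from_euler("z",np.pi)
    return np.r_[g,z]+.026*r.apply([0,0,1]),r
G=np.array([.590,.343]);PAN=np.array([.627,.1205])
if __name__=="__main__":
    rng=np.random.default_rng(0); cur=D[-1,:7]
    seeds=[cur]+[rng.uniform(lo,hi) for _ in range(14)]
    for t in(0,15,30):
      for h in range(-120,121,20):
        for flip in(0,1):
          out=[]
          for g,z in((G,.088),(PAN,.108)):
            p,r=tcp(g,z,h,t,flip); b=None
            for s in seeds:
                q,e=ik(p,r,s)
                if e<2e-3:
                    c=clear(q)
                    if b is None or c>b[0]: b=(c,q)
            out.append(b)
          if any(o is not None and o[0]>-.01 for o in out): print(t,h,flip,[None if o is None else (round(o[0],3),o[1].round(2).tolist()) for o in out],flush=True)
E
time timeout 560 python3 plan.py
```

```text
0 -80 0 [(np.float64(-0.008), [-1.11, 1.64, 0.67, 0.72, 0.48, 1.91, -0.65]), (np.float64(-0.034), [-0.64, 1.37, -0.1, 1.31, 1.16, 1.86, -1.19])]
0 -80 1 [(np.float64(-0.008), [-1.12, 1.65, 0.71, 0.72, 0.44, 1.9, 2.51]), (np.float64(-0.033), [-0.59, 1.37, -0.21, 1.3, 1.23, 1.94, 1.93])]
0 0 0 [(np.float64(-0.0), [-0.83, 1.37, -0.18, 2.08, 2.22, 1.9, -1.69]), (np.float64(0.01), [-0.97, 1.64, 0.62, 2.36, 2.37, 1.66, -2.6])]
0 0 1 [(np.float64(-0.0), [-0.91, 1.36, -0.08, 2.08, 2.18, 1.81, 1.37]), (np.float64(0.01), [-1.03, 1.7, 0.71, 2.37, 2.37, 1.58, 0.45])]
0 20 0 [(np.float64(-0.032), [-0.9, 1.44, 0.18, 2.24, 2.58, 1.94, -2.0]), (np.float64(0.008), [0.41, 1.57, -0.63, 2.35, 3.74, 1.79, -0.64])]
0 20 1 [(np.float64(-0.032), [-1.19, 1.57, 0.54, 2.24, 2.44, 1.69, 0.75]), (np.float64(0.008), [0.25, 1.49, -0.44, 2.35, 3.69, 1.94, 2.3])]
0 40 0 [(np.float64(-0.079), [0.43, 1.96, -1.17, 2.21, 3.71, 1.19, -0.07]), (np.float64(0.008), [0.26, 1.36, -0.13, 2.21, 4.08, 1.72, -1.16])]
0 40 1 [(np.float64(-0.079), [-0.25, 1.43, -0.25, 2.23, 3.58, 1.94, 2.01]), (np.float64(0.008), [0.17, 1.35, -0.02
[... 3121 characters left out ...]
1, 1.02, 0.71, 1.66, 2.18]), (np.float64(0.022), [-0.84, 1.13, 0.38, 1.49, 0.64, 1.15, 2.27])]
30 -60 0 [(np.float64(-0.034), [-0.74, 1.2, -0.42, 1.34, 1.21, 1.64, -1.12]), (np.float64(0.022), [-1.28, 1.45, 1.19, 1.79, -0.32, 0.52, 0.1])]
30 -60 1 [(np.float64(-0.034), [-0.65, 1.24, -0.63, 1.34, 1.34, 1.78, 1.99]), (np.float64(0.022), [-1.3, 1.52, 1.28, 1.79, -0.53, 0.56, -2.85])]
30 0 0 [(np.float64(-0.0), [-1.24, 1.11, 0.52, 2.17, 2.47, 0.75, -2.05]), (np.float64(0.001), [0.32, 1.41, -1.19, 2.4, 2.63, 1.79, -0.6])]
30 0 1 [(np.float64(-0.0), [-0.8, 1.01, -0.14, 2.16, 2.24, 1.16, 1.63]), (np.float64(0.001), [-0.8, 1.13, 0.59, 2.43, 3.01, 1.21, 0.9])]
real	1m8.182s
user	1m8.463s
sys	0m0.043s
```

Run:
```python
from h import *
a=cv2.resize(C["top"]["img"][120:240,65:215,::-1],None,fx=4,fy=4,interpolation=cv2.INTER_CUBIC)
cv2.imwrite("pics/e.png",a)
```

```text
(no output)
```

View pics/e.png

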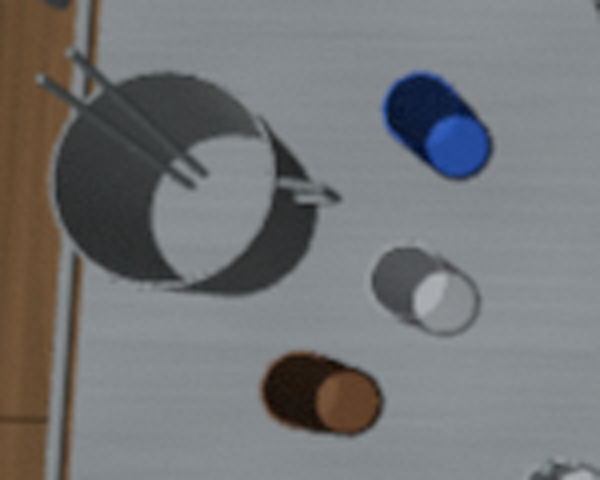

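The picture shows the ice bucket, rim at crop (165,178) and foot at (235,215), with tongs leaning outward away from the glasses. It stands beyond the glass, so I add it as an obstacle and plan again.

```bash
cat > plan2.py <<'E'
from plan import *
import plan
u=np.array([65+235/4-.4,120+215/4-.4]);v=np.array([65+165/4-.4,120+178/4-.4])
b=atz(C["top"],u,.004); zs=np.linspace(.05,.3,51); z=min(zs,key=lambda z:np.linalg.norm((atz(C["top"],v,z)-b)[:2]))
print("pot",b,"h",z, "handle",atz(C["top"],(65+335/4,120+197/4),z))
plan.cyl.append((b[0],b[1],.09,0,z+.02)); 
rng=np.random.default_rng(0); cur=D[-1,:7]
seeds=[cur]+[rng.uniform(lo,hi) for _ in range(12)]
for t,zg in((30,.09),(40,.097),(48,.102)):
  for h in range(-120,61,15):
      out=[]
      for g,z in((G,zg),(PAN,zg+.02)):
        p,r=tcp(g,z,h,t,0); bb=None
        for s in seeds:
            q,e=ik(p,r,s)
            if e<2e-3:
                c=clear(q)
                if bb is None or c>bb[0]: bb=(c,q)
        out.append(bb)
      print(t,h,[None if o is None else (round(float(o[0]),3),o[1].round(2).tolist()) for o in out if o is None or o[0]>-.03],flush=True)
E
timeout 560 python3 plan2.py
```

```text
pot [0.6612 0.5229 0.004 ] h 0.15000000000000002 handle [0.6483 0.3932 0.15  ]
30 -120 [None, (0.02, [-0.43, 1.29, -0.14, 0.9, 0.61, 1.92, -1.15])]
30 -105 [None, (0.02, [-0.77, 1.28, 0.54, 1.13, 0.25, 1.53, -0.75])]
30 -90 [(0.02, [-0.27, 1.24, -0.72, 1.32, 1.24, 1.92, -1.27])]
30 -75 [(-0.029, [-1.11, 1.29, 0.49, 1.11, 0.38, 1.42, -0.72]), (0.02, [-0.47, 1.09, -0.33, 1.55, 1.17, 1.51, -1.18])]
30 -60 [(0.02, [-0.5, 1.03, -0.3, 1.77, 1.36, 1.36, -1.24])]
30 -45 [(-0.009, [-1.35, 1.51, 1.27, 1.98, -1.06, 0.27, 0.93])]
30 -30 []
30 -15 [(-0.021, [-1.63, 1.56, 1.26, 2.02, 4.12, 0.27, 2.09]), (-0.028, [-0.15, 1.06, -0.61, 2.31, 2.28, 1.52, -1.3])]
30 0 [(0.0, [-0.51, 1.09, -0.57, 2.15, 2.23, 1.45, -1.25]), (0.0, [-0.59, 1.03, 0.27, 2.43, 2.87, 1.25, -1.92])]
30 15 [(-0.015, [-0.86, 1.03, 0.13, 2.28, 2.71, 1.14, -1.77]), (-0.013, [0.11, 1.05, -0.46, 2.43, 3.04, 1.33, -1.14])]
30 30 []
30 45 []
30 60 [(-0.011, [0.44, 1.45, -1.21, 2.15, 2.84, 0.61, 0.1]), None]
40 -120 [None, (0.003, [-0.65, 1.22, 0.5, 1.05, 0.09, 1.61, -0.84])]
40 -105 [(0.003, [-0.73, 1.16, 0.49, 1.23, 0.21, 1.39, -0.75]
[... 1809 characters left out ...]
.01, [-0.31, 0.85, -0.42, 1.95, 1.49, 1.03, -1.05])]
48 -30 [(-0.002, [-1.15, 0.95, 0.44, 1.8, 0.89, 0.49, -0.67]), (-0.01, [-1.14, 1.12, 1.06, 2.11, 4.2, 0.27, 2.45])]
48 -15 [(0.004, [-0.81, 0.86, -0.08, 1.94, 1.62, 0.7, -1.04]), (-0.009, [-0.95, 0.94, 0.77, 2.22, 3.32, 0.4, -2.61])]
48 0 [(0.013, [-0.87, 0.84, 0.11, 2.07, 2.14, 0.52, -1.33]), (-0.015, [-0.9, 1.0, 0.9, 2.29, 3.68, 0.74, -2.69])]
48 15 [(0.02, [-0.6, 0.82, -0.15, 2.14, 2.47, 0.63, -1.27]), (-0.025, [-0.81, 1.06, 1.0, 2.3, 3.89, 1.04, -2.59])]
48 30 [(0.006, [-1.11, 1.03, 0.84, 2.19, 3.79, 0.84, -2.58])]
48 45 [(0.006, [0.0, 0.94, -0.72, 2.13, 2.69, 0.55, -0.58])]
48 60 [(0.022, [0.19, 1.03, -0.89, 2.05, 2.53, 0.33, -0.06])]
```

```bash
cat > go.py <<'E'
from plan import *
import plan,sys
plan.cyl.append((.6612,.5229,.09,0,.17))
def go(g,zg,h,t,s0=.026,show=True):
    """print shift/turn to put the grasp pads at g,zg with heading h tilt t"""
    s,r=st(); T=Rt(h,t); p=np.r_[g,zg]+s0*T.apply([0,0,1])
    print("tcp target",p,"shift(now axes)",r.inv().apply(p-s["tool_pos"]),"rotvec",rv(r,T),"world d",p-s["tool_pos"])
    z=r.apply([0,0,1]); print("heading/tilt now",np.degrees([np.arctan2(z[1],z[0]),np.arcsin(-z[2])]),"roll y.z",r.apply([0,1,0])[2])
    print("clear now",clear(s["q"])); q,e=ik(p,T,s["q"]); print("ik",q,e,clear(q))
    print("pads now",s["tool_pos"]-s0*z)
a=[float(x) for x in sys.argv[1:]]
go(a[:2],*a[2:])
E
python3 go.py .58 .343 .25 0 48
```

```text
t 13.25 q [-1.2984  0.3858  0.6336  2.0157  1.1315  0.3362 -0.1363] p [0.5878 0.3307 0.3676] rpy [-177.6042   48.0909 -174.656 ] F [-0.2547 -0.5762 -0.2843] M [-0.0248  0.7787  0.0201] gap 0.0849093609581242 0.0
tcp target [0.5974 0.343  0.2307] shift(now axes) [0.0947 0.0155 0.0988] rotvec [1.3909 6.1632 3.6489] world d [ 0.0096  0.0123 -0.1369]
heading/tilt now [ 2.1262 41.8642] roll y.z -0.027922240931162697
clear now 0.1993196987426462
ik [-1.1021  0.5901  0.4301  2.0301  1.4783  0.27   -0.632 ] 7.00657846541174e-07 0.11215083365725585
pads now [0.5685 0.33   0.3849]
```

```bash
python3 go.py .578 .343 .26 0 42; python3 go.py .578 .343 .097 0 40|grep ik
```

```text
t 13.25 q [-1.2984  0.3858  0.6336  2.0157  1.1315  0.3362 -0.1363] p [0.5878 0.3307 0.3676] rpy [-177.6042   48.0909 -174.656 ] F [-0.2547 -0.5762 -0.2843] M [-0.0248  0.7787  0.0201] gap 0.0849093609581242 0.0
tcp target [0.5973 0.343  0.2426] shift(now axes) [0.0859 0.0152 0.0908] rotvec [1.5792 0.1655 3.5694] world d [ 0.0095  0.0123 -0.125 ]
heading/tilt now [ 2.1262 41.8642] roll y.z -0.027922240931162697
clear now 0.1993196987426462
ik [-1.0907  0.5831  0.3503  2.0874  1.8049  0.4176 -0.9801] 3.712473018512783e-06 0.1123166554285316
pads now [0.5685 0.33   0.3849]
ik [-0.9417  0.9028  0.1171  2.1476  2.2545  0.7417 -1.551 ] 2.69835309769343e-06 0.003212231046094506
```

>>> step_arm(motion="0.085 0.017 0.003 0.018 0.3 0 0.7; 0.085 0.017 0.003 0.018 0.3 0 0.7; 0.085 0.017 0.003 0.018 0.3 0 0.7; 0.085 0.017 0.003 0.018 0.3 0 0.7; 0.085 0.017 0.003 0.018 0.3 0 0.7")

```text
time: 13.88
tool_pos: [0.5978, 0.3442, 0.243]
eef_rot: [-3.142, 0.841, -3.14]
ft_force: [0.2, 0.1, -0.9]
finger_gap: 0.085
grasp_force: 0.0
```

>>> step_arm(motion="0.085 0 0 0 0 0 0; 0.085 0 0 0 0 0 0; 0.085 0 0 0 0 0 0")

```text
time: 14.25
tool_pos: [0.5978, 0.3441, 0.2451]
eef_rot: [3.141, 0.843, -3.14]
ft_force: [-1.5, -0.1, -0.1]
finger_gap: 0.085
grasp_force: 0.0
```

```bash
python3 go.py .575 .343 .16 0 40
```

```text
t 14.25 q [-1.2151  0.6166  0.5403  2.0906  1.881   0.3113 -1.0849] p [0.5978 0.3441 0.2451] rpy [ 179.9592   48.2746 -179.9081] F [-1.5326 -0.136  -0.1047] M [ 0.0253  0.7831 -0.0142] gap 0.08499934403327469 0.0
tcp target [0.5949 0.343  0.1433] shift(now axes) [ 0.0779 -0.0011  0.0656] rotvec [ 0.1103 -1.7255  0.0595] world d [-0.0028 -0.0011 -0.1018]
heading/tilt now [ 0.1466 41.7254] roll y.z 0.00047386136776098487
clear now 0.11425420244628655
ik [-1.045   0.785   0.2653  2.1558  2.2049  0.5914 -1.4896] 3.016360270032889e-07 0.035296408963191986
pads now [0.5784 0.344  0.2624]
```

```bash
python3 go.py .577 .3425 .16 4 40|sed -n '2p;5p'; python3 go.py .590 .343 .097 4 40|sed -n '2p;5p'
```

```text
tcp target [0.5969 0.3439 0.1433] shift(now axes) [ 0.0766 -0.0002  0.0671] rotvec [-2.9149 -1.7239 -2.5576] world d [-0.0009 -0.0002 -0.1018]
ik [-0.9772  0.7721  0.2061  2.1833  2.3274  0.6327 -1.5148] 9.525706215535804e-07 0.037808086687576986
tcp target [0.6099 0.3444 0.0803] shift(now axes) [0.1149 0.0002 0.1187] rotvec [-2.9149 -1.7239 -2.5576] world d [ 0.0121  0.0003 -0.1648]
ik [-0.9444  0.9097  0.1872  2.1575  2.4296  0.7123 -1.6459] 6.197773102451506e-07 0.009976046840465692
```

>>> step_arm(motion="0.077 0.019 0 0.017 -0.7 -0.4 -0.6; 0.077 0.019 0 0.017 -0.7 -0.4 -0.6; 0.077 0.019 0 0.017 -0.7 -0.4 -0.6; 0.077 0.019 0 0.017 -0.8 -0.5 -0.7; 0.077 0 0 0 0 0 0")

```text
time: 14.88
tool_pos: [0.5979, 0.3431, 0.1404]
eef_rot: [-3.137, 0.868, -3.069]
ft_force: [1.3, 0.1, -0.1]
finger_gap: 0.0772
grasp_force: 0.0
```

>>> step_arm(motion="0.077 0 0 0 0 0 0; 0.077 0 0 0 0 0 0")

```text
time: 15.12
tool_pos: [0.5988, 0.3449, 0.1435]
eef_rot: [3.141, 0.873, -3.072]
ft_force: [-0.3, -0.3, 0.6]
finger_gap: 0.0767
grasp_force: 0.0
```

```bash
python3 go.py .590 .343 .097 4 40
python3 - <<'E'
from h import *
from cell import read_camera
o=[]
for n,(x,y,w,h) in(("top",(125,140,130,130)),("scene",(260,240,130,130))):
    c=read_camera(n); pickle.dump(c,open(f"pics/{n}3.pkl","wb")); o.append(cv2.resize(c["img"][y:y+h,x:x+w,::-1],None,fx=3,fy=3,interpolation=cv2.INTER_CUBIC))
cv2.imwrite("pics/f.png",np.hstack(o))
E
```

```text
t 15.125 q [-0.9785  0.7733  0.211   2.1785  2.3297  0.6275 -1.5159] p [0.5988 0.3449 0.1435] rpy [ 179.9524   50.02   -176.0338] F [-0.3097 -0.2833  0.6285] M [-0.053   0.7736  0.026 ] gap 0.0766688942534645 0.0
tcp target [0.6099 0.3444 0.0803] shift(now axes) [ 0.0413 -0.0013  0.049 ] rotvec [ 0.0217  0.02   -0.0217] world d [ 0.0111 -0.0005 -0.0632]
heading/tilt now [ 4.0284 39.98  ] roll y.z 0.000534234365828206
clear now 0.03784350899989636
ik [-0.9208  0.9056  0.1519  2.1568  2.4088  0.7295 -1.6126] 6.402368102929966e-08 0.009976150684539907
pads now [0.5789 0.3435 0.1602]
```

View pics/f.png

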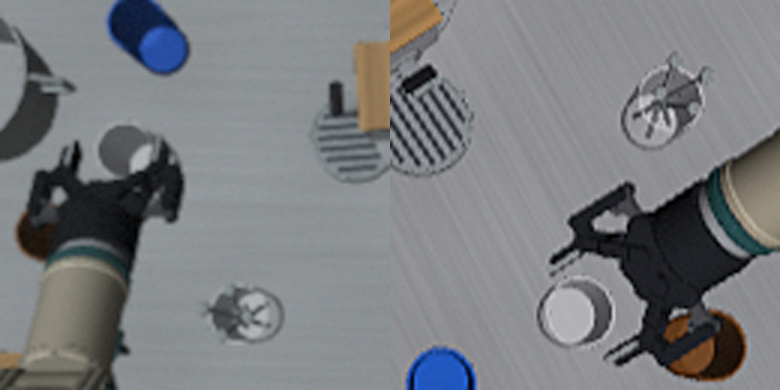

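The open hand straddles the clear glass, at scene crop (575,310). The brown glass at (705,345) lies off to the knuckle's side. I move forward, then down.

>>> step_arm(motion="0.077 -0.007 -0.001 0.0085 0 0 0; 0.077 0.012 0 0.010 0 0 0; 0.077 0.012 0 0.010 0 0 0; 0.077 0.012 0 0.010 0 0 0; 0.077 0.012 0 0.010 0 0 0")

```text
time: 15.85
tool_pos: [0.6097, 0.3433, 0.0784]
eef_rot: [-3.141, 0.873, -3.073]
ft_force: [3.0, -4.5, 20.4]
finger_gap: 0.0769
grasp_force: 0.0
```

>>> step_arm(motion="0.077 0 0 0 0 0 0; 0.077 0 0 0 0 0 0")

```text
time: 16.1
tool_pos: [0.6091, 0.3436, 0.0787]
eef_rot: [-3.14, 0.871, -3.071]
ft_force: [1.3, -0.8, 1.7]
finger_gap: 0.077
grasp_force: 0.0
```

```bash
python3 go.py .590 .343 .097 4 40
```

```text
t 16.1 q [-0.9185  0.9074  0.1488  2.158   2.4087  0.7315 -1.6122] p [0.6091 0.3436 0.0787] rpy [-179.904    49.8892 -175.9519] F [ 1.3052 -0.7552  1.7299] M [-0.0007  0.5919 -0.0697] gap 0.07698740922333526 0.0
tcp target [0.6099 0.3444 0.0803] shift(now axes) [-0.0018  0.0007 -0.0004] rotvec [-0.0591 -0.1107  0.0311] world d [0.0008 0.0008 0.0016]
heading/tilt now [ 3.9226 40.1107] roll y.z -0.0010791466995452616
clear now 0.010115879197553898
ik [-0.9195  0.9054  0.1499  2.1568  2.4077  0.7305 -1.6107] 9.65945341903586e-10 0.009976183628573033
pads now [0.5893 0.3423 0.0954]
```

Run:
```python
from h import *
from cell import read_camera
o=[]
for n,(x,y,w,h) in(("top",(125,160,100,100)),("scene",(290,290,100,100))):
    c=read_camera(n); pickle.dump(c,open(f"pics/{n}4.pkl","wb")); o.append(cv2.resize(c["img"][y:y+h,x:x+w,::-1],None,fx=4,fy=4,interpolation=cv2.INTER_CUBIC))
cv2.imwrite("pics/g.png",np.hstack(o))
```

```text
(no output)
```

View pics/g.png

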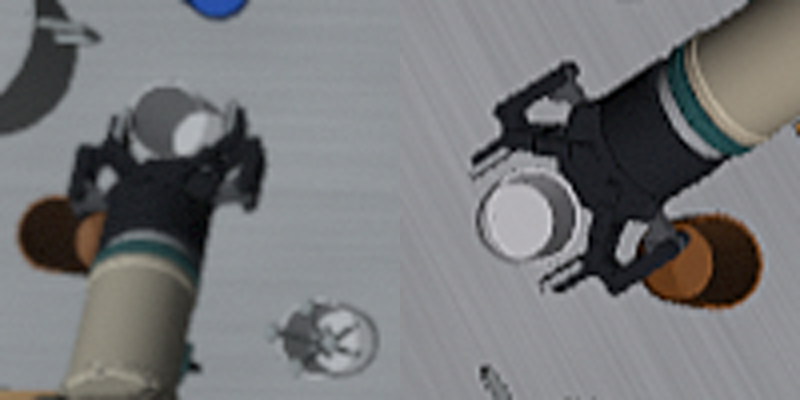

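Run:
```python
from h import *
for n,box in(("scene",(330,335,390,375)),("top",(120,200,170,240))):
  for k in(0,3,4):
    im=pickle.load(open(f"pics/{n}{k}.pkl","rb"))["img"][box[1]:box[3],box[0]:box[2]].astype(int)
    m=(im[...,0]>im[...,2]+18); ys,xs=np.where(m); print(n,k,m.sum(),np.percentile(xs,[0,1,99,100])+box[0],np.percentile(ys,[0,1,99,100])+box[1])
  a,b=[pickle.load(open(f"pics/{n}{k}.pkl","rb"))["img"] for k in(0,4)]
  bx=(352,345,382,370) if n=="scene" else (128,205,146,232)
# glass: match far-side patch
def mt(n,x,y,w,h,k):
    a=C[n]["img"]; b=pickle.load(open(f"pics/{n}{k}.pkl","rb"))["img"]
    s=4; t=cv2.resize(a[y:y+h,x:x+w],None,fx=s,fy=s,interpolation=2); B=cv2.resize(b[y-6:y+h+6,x-6:x+w+6],None,fx=s,fy=s,interpolation=2)
    r=cv2.matchTemplate(B,t,cv2.TM_CCOEFF_NORMED); _,v,_,l=cv2.minMaxLoc(r); print(n,k,"shift px",l[0]/s-6,l[1]/s-6,v)
for k in (3,4):
    mt("scene",306,330,20,26,k); mt("top",156,178,20,16,k); mt("scene",368,342,14,26,k); mt("top",128,205,16,26,k)
```

```text
scene 0 503 [350. 350. 378. 378.] [343. 343. 366. 366.]
scene 3 337 [351. 352. 378. 378.] [343. 343. 366. 366.]
scene 4 450 [349. 351. 380. 380.] [343.   343.49 366.   367.  ]
top 0 338 [130. 130. 159. 159.] [208. 208. 227. 227.]
top 3 59 [130.   130.   147.84 149.  ] [208.   209.16 233.1  236.  ]
top 4 210 [129.   129.09 154.91 157.  ] [209. 209. 227. 229.]
scene 3 shift px 0.0 0.0 0.9785504341125488
top 3 shift px -0.25 0.0 0.9806332588195801
scene 3 shift px 0.0 0.0 0.9949921369552612
top 3 shift px -0.25 0.0 0.8570514917373657
scene 4 shift px 0.0 0.0 0.9184539914131165
top 4 shift px -0.25 0.0 0.9083033800125122
scene 4 shift px 1.75 0.25 0.9953917860984802
top 4 shift px -1.25 1.0 0.9866495132446289
```

The brown glass moved about 5 mm (a knuckle brushed it); the clear glass has not moved. I grip now, which also draws the knuckles in, and then lift straight up.

>>> step_arm(motion="0.05 0 0 0 0 0 0; 0.05 0 0 0 0 0 0; 0.05 0 0 0 0 0 0; 0.05 0 0 0 0 0 0", grip_force=30)

```text
time: 16.7
tool_pos: [0.6094, 0.3441, 0.08]
eef_rot: [-3.141, 0.873, -3.071]
ft_force: [-0.3, -0.7, 5.3]
finger_gap: 0.0593
grasp_force: 31.6
```

>>> step_arm(motion="0.05 -0.006 0 -0.005 0 0 0; 0.05 -0.012 0 -0.010 0 0 0; 0.05 -0.015 0 -0.013 0 0 0; 0.05 -0.015 0 -0.013 0 0 0; 0.05 0 0 0 0 0 0")

```text
time: 17.32
tool_pos: [0.6087, 0.3447, 0.1444]
eef_rot: [3.139, 0.873, -3.073]
ft_force: [0.3, -0.4, -1.2]
finger_gap: 0.0592
grasp_force: 32.4
```

```bash
python3 go.py .627 .30 .18 -30 40
python3 - <<'E'
from h import *
from cell import read_camera
for n,b in(("scene",(368,342,14,26)),("top",(128,205,16,26))):
    x,y,w,h=b; c=read_camera(n); pickle.dump(c,open(f"pics/{n}5.pkl","wb")); s=4
    t=cv2.resize(C[n]["img"][y:y+h,x:x+w],None,fx=s,fy=s,interpolation=2); B=cv2.resize(c["img"][y-6:y+h+6,x-6:x+w+6],None,fx=s,fy=s,interpolation=2)
    _,v,_,l=cv2.minMaxLoc(cv2.matchTemplate(B,t,cv2.TM_CCOEFF_NORMED)); print(n,"brown",l[0]/s-6,l[1]/s-6,v)
E
```

```text
t 17.325 q [-0.9639  0.7747  0.2146  2.1604  2.3382  0.6125 -1.5066] p [0.6087 0.3447 0.1444] rpy [ 179.8669   49.9961 -176.0763] F [ 0.2574 -0.4213 -1.1949] M [-0.0864  0.9911  0.0128] gap 0.05923793085350573 32.399847521446645
tcp target [0.6442 0.29   0.1633] shift(now axes) [-0.0349 -0.0569  0.012 ] rotvec [26.1177 -0.0292 21.8085] world d [ 0.0356 -0.0546  0.0189]
heading/tilt now [ 4.0974 40.0038] roll y.z 0.0014928045570372882
clear now 0.04150356810090805
ik [-0.9778  0.8223  0.2108  1.829   1.2431  0.744  -0.861 ] 3.696526520353657e-06 0.08285559525065421
pads now [0.5888 0.3432 0.1611]
scene brown 0.0 0.0 0.998818039894104
top brown -0.5 0.0 0.8569596409797668
```

```bash
for y in .24 .1197; do python3 go.py .6267 $y .145 -30 40 .0253|sed -n '2p;5p'; done; python3 go.py .6267 .1197 .1143 -30 40 .0253|sed -n '2p;5p'
```

```text
tcp target [0.6435 0.2303 0.1287] shift(now axes) [-0.0074 -0.1161  0.0296] rotvec [26.0273 -0.1527 21.9246] world d [ 0.0355 -0.1139 -0.0134]
ik [-0.9019  0.8479  0.1967  1.9522  1.4769  0.6915 -1.0923] 6.222059276810039e-07 0.04453891866254286
tcp target [0.6435 0.11   0.1287] shift(now axes) [-0.002  -0.2361  0.0232] rotvec [26.0273 -0.1527 21.9246] world d [ 0.0355 -0.2342 -0.0134]
ik [-0.8466  0.84    0.3839  2.1484  1.9361  0.5381 -1.4783] 2.0379342605795552e-07 -0.01757376708164009
tcp target [0.6435 0.11   0.098 ] shift(now axes) [ 0.0215 -0.2361  0.043 ] rotvec [26.0273 -0.1527 21.9246] world d [ 0.0355 -0.2342 -0.0441]
ik [-0.826   0.9002  0.3518  2.1481  2.0039  0.5731 -1.5771] 1.0170173528950457e-07 0.0005989186216047784
```

>>> step_arm(motion="0.05 0 0 0 6.5 0 5.45; 0.05 0 0 0 6.5 0 5.45; 0.05 0 0 0 6.5 0 5.45; 0.05 0 0 0 6.5 0 5.45; 0.05 0 0 0 0 0 0")

```text
time: 18.05
tool_pos: [0.6137, 0.338, 0.143]
eef_rot: [-3.119, 0.887, 2.78]
ft_force: [0.6, 0.9, -1.4]
finger_gap: 0.059
grasp_force: 32.6
```

```bash
python3 go.py .6267 .1197 .145 -30 40 .0253
```

```text
t 18.05 q [-1.2393  0.9024  0.4998  1.8955  1.2405  0.5026 -0.9015] p [0.6137 0.338  0.143 ] rpy [-178.6882   50.8352  159.2766] F [ 0.5968  0.8776 -1.3971] M [0.3146 0.8803 0.0237] gap 0.058980733219190305 32.618434813048225
tcp target [0.6435 0.11   0.1287] shift(now axes) [-0.0575 -0.2005  0.0978] rotvec [5.839  0.9008 5.8998] world d [ 0.0298 -0.228  -0.0143]
heading/tilt now [-22.4152  39.1526] roll y.z -0.014458818834840986
clear now 0.031480514667599616
ik [-0.8605  0.8449  0.4058  2.1488  1.9453  0.5227 -1.4921] 1.301294911106154e-06 -0.01757429530611113
pads now [0.5956 0.3455 0.159 ]
```

>>> step_arm(motion="0.05 -0.01 -0.022 0.012 1.5 0.2 1.5; 0.05 -0.01 -0.022 0.012 1.5 0.2 1.5; 0.05 -0.01 -0.022 0.012 1.5 0.2 1.5; 0.05 -0.01 -0.022 0.012 1.3 0.2 1.4; 0.05 0 0 0 0 0 0")

```text
time: 18.68
tool_pos: [0.6338, 0.2251, 0.1467]
eef_rot: [-3.14, 0.877, 2.611]
ft_force: [-0.2, 0.6, -1.0]
finger_gap: 0.0593
grasp_force: 32.6
```

```bash
python3 go.py .6267 .1197 .127 -30 40 .0253
```

```text
t 18.675 q [-1.1447  0.8914  0.5778  1.9809  1.2966  0.4248 -0.9921] p [0.6338 0.2251 0.1467] rpy [-179.9083   50.2482  149.584 ] F [-0.2284  0.6384 -1.0282] M [0.484  0.8722 0.0174] gap 0.05934362388351729 32.62488539388869
tcp target [0.6435 0.11   0.1107] shift(now axes) [-0.015  -0.0942  0.0743] rotvec [-0.411   0.248  -0.2669] world d [ 0.0097 -0.1151 -0.0359]
heading/tilt now [-30.5354  39.7517] roll y.z -0.0010239313682581797
clear now 0.04719740182042296
ik [-0.8616  0.885   0.4079  2.1497  1.9984  0.5278 -1.5687] 1.200668589263294e-06 -0.004064090592751028
pads now [0.617  0.235  0.1628]
```

>>> step_arm(motion="0.05 0.0138 0 0.0115 0 0 0; 0.05 0.0138 0 0.0115 0 0 0; 0.05 -0.007 -0.0157 0.0085 0 0 0; 0.05 -0.007 -0.0157 0.0085 0 0 0; 0.05 -0.007 -0.0157 0.0085 0 0 0")

```text
time: 19.3
tool_pos: [0.638, 0.1732, 0.109]
eef_rot: [3.141, 0.874, 2.618]
ft_force: [-0.5, 0.1, -0.4]
finger_gap: 0.0598
grasp_force: 32.7
```

>>> step_arm(motion="0.05 0 0 0 0 0 0; 0.05 0 0 0 0 0 0")

```text
time: 19.55
tool_pos: [0.6382, 0.1741, 0.1092]
eef_rot: [3.14, 0.874, 2.616]
ft_force: [-0.2, 0.1, -1.0]
finger_gap: 0.0591
grasp_force: 32.7
```

```bash
python3 go.py .6267 .1197 .127 -30 40 .0253
```

```text
t 19.55 q [-1.11    0.9747  0.6459  2.0702  1.7701  0.3193 -1.4753] p [0.6382 0.1741 0.1092] rpy [179.8897  50.0717 149.8666] F [-0.19    0.1278 -0.9851] M [ 0.5204  0.8557 -0.006 ] gap 0.05911186740696911 32.65936998810503
tcp target [0.6435 0.11   0.1107] shift(now axes) [-0.0248 -0.0528  0.0271] rotvec [ 0.0081  0.0718 -0.0856] world d [ 0.0053 -0.0641  0.0015]
heading/tilt now [-29.9895  39.9282] roll y.z 0.0012360903358906716
clear now 0.005631007368929158
ik [-0.927   0.9137  0.5136  2.1515  2.065   0.4525 -1.6595] 1.0449986323890137e-06 -0.004063937855757684
pads now [0.6214 0.1838 0.1254]
```

Run:
```python
from plan import *
import plan
from cell import bot
q=bot.observe()["q"]; full=list(plan.cyl)
for y,zz,h in((.1738,.127,-30),(.1197,.127,-30),(.1197,.1143,-30),(.1197,.1143,-20)):
    T=Rt(h,40); q2,e=ik(np.r_[.6267,y,zz]+.0253*T.apply([0,0,1]),T,q); o=[]
    for c in full: plan.cyl=[c]; o.append(round(float(clear(q2)),3))
    print(y,zz,h,e,"stir,brown,blue,coast,crown,tap,foot",o)
```

```text
0.1738 0.127 -30 4.7300010913313265e-08 stir,brown,blue,coast,crown,tap,foot [0.008, 0.114, 0.114, 0.114, 0.056, 0.026, 0.114]
0.1197 0.127 -30 1.0449986323890137e-06 stir,brown,blue,coast,crown,tap,foot [0.01, 0.114, 0.114, 0.114, 0.004, -0.004, 0.114]
0.1197 0.1143 -30 2.3678370727780076e-06 stir,brown,blue,coast,crown,tap,foot [0.001, 0.101, 0.101, 0.101, 0.007, 0.006, 0.101]
0.1197 0.1143 -20 1.2003569598547202e-06 stir,brown,blue,coast,crown,tap,foot [0.003, 0.101, 0.101, 0.101, 0.002, 0.006, 0.101]
```

Run:
```python
from plan import *
import plan
from cell import bot
q=bot.observe()["q"]; full=list(plan.cyl)
for h in(-10,-20,-30,-40,-50,-60):
  for y,zz in((.1738,.127),(.1197,.1143)):
    T=Rt(h,40); q2,e=ik(np.r_[.6267,y,zz]+.0253*T.apply([0,0,1]),T,q); o=[]
    for c in full: plan.cyl=[c]; o.append(round(float(clear(q2)),3))
    P=fk(q2,M,True)[2]
    print(h,y,round(e,5),"stir,..crown,tap",o[0],o[4:6],"elbow",P[1].round(2),"wrist",P[3].round(2), q2.round(2))
```

```text
-10 0.1738 0.0 stir,..crown,tap -0.002 [0.044, 0.018] elbow [0.3 0.3 0.7] wrist [0.38 0.22 0.34] [-0.8   0.86  0.33  2.25  2.54  0.67 -1.8 ]
-10 0.1197 0.0 stir,..crown,tap 0.014 [-0.003, 0.006] elbow [0.35 0.26 0.69] wrist [0.38 0.16 0.32] [-0.66  0.88  0.29  2.31  2.68  0.78 -1.85]
-20 0.1738 0.0 stir,..crown,tap -0.001 [0.05, 0.022] elbow [0.27 0.34 0.69] wrist [0.39 0.26 0.34] [-0.94  0.89  0.45  2.17  2.25  0.52 -1.72]
-20 0.1197 0.0 stir,..crown,tap 0.003 [0.002, 0.006] elbow [0.31 0.31 0.68] wrist [0.39 0.2  0.32] [-0.81  0.9   0.4   2.24  2.44  0.63 -1.85]
-30 0.1738 0.0 stir,..crown,tap 0.008 [0.056, 0.026] elbow [0.23 0.4  0.65] wrist [0.41 0.3  0.34] [-1.08  0.96  0.63  2.07  1.82  0.33 -1.5 ]
-30 0.1197 0.0 stir,..crown,tap 0.001 [0.007, 0.006] elbow [0.28 0.35 0.67] wrist [0.41 0.24 0.32] [-0.92  0.94  0.5   2.15  2.09  0.47 -1.7 ]
-40 0.1738 0.0 stir,..crown,tap 0.024 [0.06, 0.029] elbow [0.24 0.39 0.66] wrist [0.44 0.33 0.34] [-1.04  0.95  0.54  1.96  1.23  0.46 -1.03]
-40 0.1197 0.0 stir,..crown,tap 0.008 [0.011, 0.006] elbow [0.25 0.4  0.64] wrist [0.44 0.28 0.32] [-1.03  1.    0.64  2.05  1.53  0.32 -1.32]
-50 0.1738 0.0 stir,..crown,tap 0.043 [0.065, 0.032] elbow [0.25 0.39 0.65] wrist [0.47 0.36 0.34] [-1.02  0.97  0.51  1.84  0.9   0.61 -0.81]
-50 0.1197 1e-05 stir,..crown,tap 0.024 [0.015, 0.005] elbow [0.27 0.38 0.64] wrist [0.47 0.31 0.32] [-0.98  0.99  0.55  1.93  1.05  0.49 -0.94]
-60 0.1738 0.0 stir,..crown,tap 0.063 [0.068, 0.034] elbow [0.28 0.38 0.64] wrist [0.5  0.39 0.34] [-0.96  0.99  0.44  1.71  0.73  0.79 -0.75]
-60 0.1197 1e-05 stir,..crown,tap 0.045 [0.017, 0.005] elbow [0.28 0.38 0.63] wrist [0.5  0.34 0.32] [-0.95  1.01  0.53  1.81  0.76  0.64 -0.77]
```

>>> step_arm(motion="0.05 0 0 0 4.8 0 4; 0.05 0 0 0 4.8 0 4; 0.05 0 0 0 4.8 0 4; 0.05 0 0 0 4.8 0 4; 0.05 0 0 0 0 0 0")

```text
time: 20.18
tool_pos: [0.6424, 0.1712, 0.1131]
eef_rot: [3.134, 0.888, 2.262]
ft_force: [0.2, 0.3, -1.5]
finger_gap: 0.0593
grasp_force: 32.8
```

>>> step_arm(motion="0.05 0 0 0 0 0 0")

```text
time: 20.3
tool_pos: [0.6407, 0.1683, 0.1133]
eef_rot: [3.141, 0.891, 2.266]
ft_force: [0.3, -0.7, -1.8]
finger_gap: 0.059
grasp_force: 32.8
```

```bash
python3 go.py .6267 .1197 .127 -55 40 .0253
```

```text
t 20.3 q [-1.0234  0.9767  0.4942  1.8172  0.8949  0.6428 -0.8206] p [0.6407 0.1683 0.1133] rpy [179.9501  51.0528 129.8371] F [ 0.2671 -0.7363 -1.7994] M [ 0.7641  0.6549 -0.0143] gap 0.059028962591388484 32.813363729801495
tcp target [0.6378 0.1038 0.1107] shift(now axes) [-0.028  -0.0436  0.0386] rotvec [3.7838 1.0508 3.0756] world d [-0.0029 -0.0645 -0.0025]
heading/tilt now [-50.0987  38.9472] roll y.z 0.0005476403273775299
clear now 0.0396205351595966
ik [-0.9519  0.9669  0.5178  1.8675  0.8975  0.5938 -0.8331] 1.667503694660485e-08 -0.004649016463189097
pads now [0.6281 0.1834 0.1292]
```

```bash
python3 go.py .6267 .1197 .125 -50 40 .0253
```

```text
t 20.3 q [-1.0234  0.9767  0.4942  1.8172  0.8949  0.6428 -0.8206] p [0.6407 0.1683 0.1133] rpy [179.9501  51.0528 129.8371] F [ 0.2671 -0.7363 -1.7994] M [ 0.7641  0.6549 -0.0143] gap 0.059028962591388484 32.813363729801495
tcp target [0.6392 0.1049 0.1087] shift(now axes) [-0.0265 -0.0419  0.0399] rotvec [-0.0758  1.0528 -0.1031] world d [-0.0015 -0.0635 -0.0045]
heading/tilt now [-50.0987  38.9472] roll y.z 0.0005476403273775299
clear now 0.0396205351595966
ik [-0.9746  0.9664  0.5486  1.929   1.0357  0.5034 -0.9185] 2.479971097345409e-07 -0.0030801406531713107
pads now [0.6281 0.1834 0.1292]
```

>>> step_arm(motion="0.05 -0.005 -0.0084 0.008 0 0.5 0; 0.05 -0.005 -0.0084 0.008 0 0.5 0; 0.05 -0.0055 -0.0084 0.008 0 0 0; 0.05 -0.0055 -0.0084 0.008 0 0 0; 0.05 -0.0055 -0.0084 0.008 0 0 0")

```text
time: 20.92
tool_pos: [0.6393, 0.1038, 0.1082]
eef_rot: [3.14, 0.873, 2.264]
ft_force: [0.1, -0.1, -1.1]
finger_gap: 0.0594
grasp_force: 32.8
```

>>> step_arm(motion="0.05 0 0 0 0 0 0; 0.05 0 0 0 0 0 0; 0.05 0 0 0 0 0 0")

```text
time: 21.3
tool_pos: [0.6396, 0.1058, 0.1081]
eef_rot: [3.139, 0.873, 2.264]
ft_force: [0.7, 0.8, -0.7]
finger_gap: 0.0592
grasp_force: 32.8
```

```bash
python3 go.py .6267 .1197 .1143 -50 40 .0253
python3 - <<'E'
from h import *
from cell import read_camera
for n in("top","scene"):
    c=read_camera(n); pickle.dump(c,open(f"pics/{n}6.pkl","wb"))
E
```

```text
t 21.3 q [-0.9903  0.977   0.575   1.926   1.0024  0.4855 -0.8948] p [0.6396 0.1058 0.1081] rpy [179.8305  50.0145 129.7121] F [ 0.7489  0.7757 -0.6946] M [0.7662 0.6255 0.0362] gap 0.0591866628938278 32.81366179595352
tcp target [0.6392 0.1049 0.098 ] shift(now axes) [ 0.0075 -0.0009  0.0068] rotvec [-0.0511  0.0148 -0.185 ] world d [-0.0004 -0.0009 -0.0101]
heading/tilt now [-50.0667  39.9853] roll y.z 0.0019009410159855356
clear now -0.002346067856083031
ik [-0.9939  0.9984  0.5827  1.9291  1.013   0.4659 -0.916 ] 1.5136846799683904e-08 0.005290692857741634
pads now [0.6272 0.1206 0.1244]
```

>>> step_arm(motion="0.05 0.003 -0.0005 0.003 0 0 0; 0.05 0.0025 -0.0004 0.002 0 0 0; 0.05 0.001 0 0.0008 0 0 0; 0.05 0 0 0 0 0 0")

```text
time: 21.9
tool_pos: [0.6389, 0.1039, 0.0994]
eef_rot: [3.14, 0.874, 2.264]
ft_force: [1.2, 1.3, -1.7]
finger_gap: 0.0592
grasp_force: 32.8
```

>>> step_arm(motion="0.05 0.0008 0 0.0006 0 0 0; 0.05 0 0 0 0 0 0")

```text
time: 22.15
tool_pos: [0.6389, 0.1041, 0.0986]
eef_rot: [3.139, 0.874, 2.263]
ft_force: [-0.6, 0.9, -0.8]
finger_gap: 0.0594
grasp_force: 32.8
```

```bash
python3 go.py .6267 .1197 .1143 -50 40 .0253
```

```text
t 22.15 q [-0.9935  0.9977  0.5826  1.9289  1.0105  0.4681 -0.9167] p [0.6389 0.1041 0.0986] rpy [179.8751  50.0492 129.6803] F [-0.6252  0.8659 -0.7957] M [0.7696 0.6968 0.0155] gap 0.059352979287698185 32.80621980622527
tcp target [0.6392 0.1049 0.098 ] shift(now axes) [0.0007 0.0007 0.    ] rotvec [-0.1201  0.0494 -0.2053] world d [ 0.0003  0.0008 -0.0006]
heading/tilt now [-50.1568  39.9507] roll y.z 0.0013995297274687624
clear now 0.004678614219693712
ik [-0.9939  0.9984  0.5827  1.9291  1.013   0.4659 -0.916 ] 9.547900618439889e-10 0.005290698708270418
pads now [0.6265 0.119  0.1149]
```

Lower in small steps until it touches.

>>> step_arm(motion="0.05 0.0007 0.0005 0.0006 0 0 0; 0.05 0 0 0 0 0 0")

```text
time: 22.4
tool_pos: [0.6394, 0.104, 0.0982]
eef_rot: [3.14, 0.874, 2.263]
ft_force: [0.4, 0.1, 2.1]
finger_gap: 0.0594
grasp_force: 32.9
```

>>> step_arm(motion="0.05 0.0007 0 0.0006 0 0 0; 0.05 0 0 0 0 0 0")

```text
time: 22.65
tool_pos: [0.6398, 0.1037, 0.0981]
eef_rot: [3.139, 0.876, 2.262]
ft_force: [-2.4, 1.2, 5.9]
finger_gap: 0.0591
grasp_force: 33.1
```

>>> step_arm(motion="0.05 0 0 0 0 0 0; 0.05 0 0 0 0 0 0")

```text
time: 22.9
tool_pos: [0.6398, 0.1037, 0.0982]
eef_rot: [3.139, 0.876, 2.262]
ft_force: [-1.3, 0.3, 5.9]
finger_gap: 0.0595
grasp_force: 33.1
```

>>> step_arm(motion="0.066 0 0 0 0 0 0; 0.075 0 0 0 0 0 0; 0.084 0 0 0 0 0 0; 0.084 0 0 0 0 0 0")

```text
time: 23.4
tool_pos: [0.6392, 0.1043, 0.0966]
eef_rot: [3.14, 0.873, 2.264]
ft_force: [-0.1, -0.6, -0.6]
finger_gap: 0.084
grasp_force: 0.0
```

```bash
python3 go.py .6267 .1197 .1143 -50 40 .0253
python3 - <<'E'
from h import *
from cell import read_camera
o=[]
for n,(x,y,w,h) in(("top",(190,120,130,130)),("scene",(210,220,130,130))):
    c=read_camera(n); o.append(cv2.resize(c["img"][y:y+h,x:x+w,::-1],None,fx=3,fy=3,interpolation=cv2.INTER_CUBIC))
cv2.imwrite("pics/i.png",np.hstack(o))
E
```

```text
t 23.4 q [-0.9933  1.0018  0.5825  1.9274  1.0107  0.4665 -0.9191] p [0.6392 0.1043 0.0966] rpy [179.8948  50.0456 129.6936] F [-0.1313 -0.579  -0.6199] M [0.6111 0.5878 0.0028] gap 0.08397420886183032 0.0
tcp target [0.6392 0.1049 0.098 ] shift(now axes) [-0.0008  0.0003 -0.0012] rotvec [-0.1296  0.0457 -0.1968] world d [-0.0001  0.0005  0.0014]
heading/tilt now [-50.1691  39.9544] roll y.z 0.0011792428468540561
clear now 0.006059370780682992
ik [-0.9939  0.9984  0.5827  1.9291  1.013   0.4659 -0.916 ] 6.43158147398848e-10 0.0052906993424012005
pads now [0.6268 0.1192 0.1129]
```

>>> step_arm(motion="0.085 0 0 -0.008 0 0 0; 0.085 0 0 -0.016 0 0 0; 0.085 0 0 -0.022 0 0 0; 0.085 0 0 -0.025 0 0 0; 0.085 0 0 -0.025 0 0 0")

```text
time: 24.12
tool_pos: [0.5912, 0.1622, 0.1595]
eef_rot: [3.139, 0.873, 2.263]
ft_force: [0.2, 0.5, -0.4]
finger_gap: 0.0852
grasp_force: 0.0
```

>>> step_arm(motion="0.085 0 0 -0.025 0 0 0; 0.085 0 0 -0.025 0 0 0; 0.085 -0.02 0 -0.025 0 0 0; 0.085 -0.02 0 -0.025 0 0 0; 0.085 0 0 0 0 0 0")

```text
time: 24.75
tool_pos: [0.5595, 0.2016, 0.2559]
eef_rot: [3.132, 0.872, 2.259]
ft_force: [-0.2, 0.5, -0.5]
finger_gap: 0.0853
grasp_force: 0.0
```

Run:
```python
from h import *
st()
from cell import read_camera
o=[];cs={}
for n,(x,y,w,h) in(("top",(120,110,200,150)),("scene",(210,220,200,150))):
    c=read_camera(n); cs[n]=c; pickle.dump(c,open(f"pics/{n}9.pkl","wb")); o.append(cv2.resize(c["img"][y:y+h,x:x+w,::-1],None,fx=2 if 0 else 4,fy=4,interpolation=cv2.INTER_CUBIC))
k=[cv2.resize(i,(400,300),interpolation=cv2.INTER_AREA) for i in o]
a=cs["top"]["img"][150:230,180:285,::-1]; b=cs["scene"]["img"][235:315,220:325,::-1]
row=np.hstack([cv2.resize(a,(400,300),interpolation=2),cv2.resize(b,(400,300),interpolation=2)])
cv2.imwrite("pics/j.png",np.vstack([np.hstack(k),row]))
```

```text
t 24.75 q [-1.1525  0.681   0.4609  1.8742  0.7896  0.8907 -0.6696] p [0.5595 0.2016 0.2559] rpy [179.4354  49.9412 129.4141] F [-0.1774  0.4781 -0.5444] M [ 0.6168  0.494  -0.    ] gap 0.08526917426448974 0.0
```

View pics/j.png

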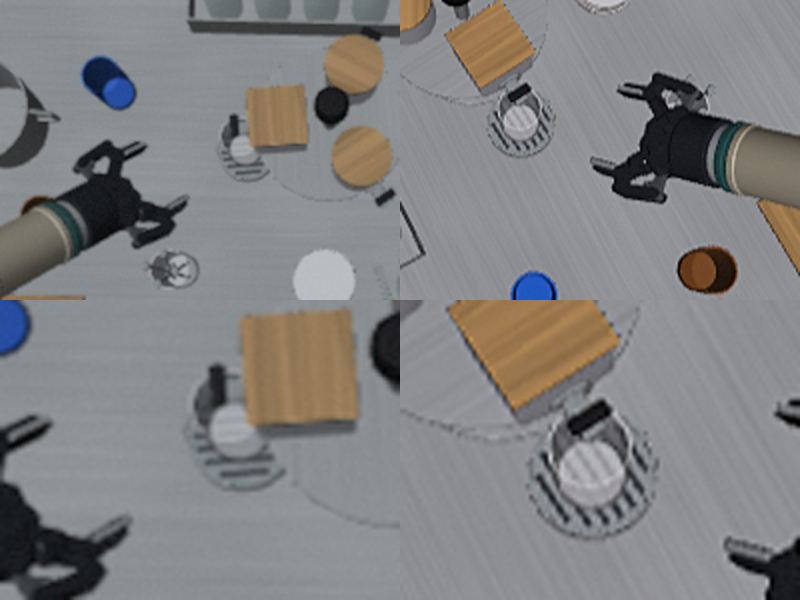

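The glass stands upright in the pan's middle: its foot is at crop (592,473) against the pan at (593,475), with the tap bar at (590,417). I check that the crown and neighbours kept their places.

Run:
```python
from h import *
L=lambda n,k:pickle.load(open(f"pics/{n}{k}.pkl","rb"))["img"]
def mt(nm,n,k0,x,y,w,h):
    s=4; t=cv2.resize(L(n,k0)[y:y+h,x:x+w],None,fx=s,fy=s,interpolation=2); B=cv2.resize(L(n,9)[y-6:y+h+6,x-6:x+w+6],None,fx=s,fy=s,interpolation=2)
    _,v,_,l=cv2.minMaxLoc(cv2.matchTemplate(B,t,cv2.TM_CCOEFF_NORMED)); print(nm,l[0]/s-6,l[1]/s-6,round(v,3))
mt("square lid","scene",2,232,220,46,44); mt("tap bar","scene",2,262,260,15,12)
mt("brown","scene",0,345,340,36,30); mt("blue","scene",0,264,354,26,26); mt("stirrer top","top",0,192,234,28,22); mt("coasters","scene",0,293,188,38,40)
```

```text
square lid 0.0 0.0 0.998
tap bar 0.0 0.0 0.964
brown 0.0 0.0 0.999
blue 0.0 0.0 0.999
stirrer top 0.0 0.0 0.999
coasters 0.0 0.0 0.999
```

```bash
python3 -c "
from cell import order; print(order.hand_in())"
```

```text
the job is handed in; nothing more can be done
None
```

The square jar's tap is clicked in over the drip pan and the empty glass stands upright in the pan's middle. The brown glass was brushed and tipped while I gripped the clear glass, but it settled back and the last pictures show no shift in it, the blue glass, the stirrer glass or the coasters. The job was handed in at about 25 s.

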